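Find the canister with the loose lid, screw it tight and shelve it

TASK

One of the two square white canisters has a loose screw lid: find out which (it stands a little proud and turns), carry that canister by its body, not by the loose lid, to the wooden turning block, stand it between the two cheeks and screw its lid fully tight there. Then set it gently upright on the free part of the low wooden riser, beside the spice jar. Leave the other canister where it stands with its lid tight, and do not knock over or push about the other things.

Things in the scene. Friction and masses are not known exactly. Their poses are not given: they have to be found in the camera images.
- canister_a: square white ceramic canister, one of two alike; body 58 x 58 mm, 66 mm high, 0.35 to 0.6 kg with lid. Round steel screw lid, 46 mm diameter, 24 mm tall, on a brown neck; tight, its underside is 2 mm above the body's top and its top 92 mm above the canister's underside; loose, up to 4.5 mm higher. Origin: centre of the underside; z up, x and y square to the side faces
- canister_b: square white ceramic canister, one of two alike; body 58 x 58 mm, 66 mm high, 0.35 to 0.6 kg with lid. Round steel screw lid, 46 mm diameter, 24 mm tall, on a brown neck; tight, its underside is 2 mm above the body's top and its top 92 mm above the canister's underside; loose, up to 4.5 mm higher. Origin: centre of the underside; z up, x and y square to the side faces
- canister_a_thread (a joint): screw lid of canister_a: 0 = fully tight (hard stop); grows as it loosens, anticlockwise from above, to 3.3 rad (captive, never comes off). A loose lid starts 2 to 2.7 rad open, so may take more than one turn of the wrist. It sinks 1.5 mm per rad of tightening (clockwise), turns stiffly (0.12 N m) and stays where it is left
- canister_b_thread (a joint): screw lid of canister_b: 0 = fully tight (hard stop); grows as it loosens, anticlockwise from above, to 3.3 rad (captive, never comes off). A loose lid starts 2 to 2.7 rad open, so may take more than one turn of the wrist. It sinks 1.5 mm per rad of tightening (clockwise), turns stiffly (0.12 N m) and stays where it is left
- canister_a_lid: lid of canister_a; origin at the centre of the lid's underside, on its axis; 46 mm diameter, 24 mm tall, z up
- canister_b_lid: lid of canister_b; origin at the centre of the lid's underside, on its axis; 46 mm diameter, 24 mm tall, z up
- block: fixed wooden turning block: base plate 100 (x) x 102 (y) mm, 6 mm thick, with two cheeks along x, 18 mm thick, tops 30 mm above the worktop; the channel between them is 66 mm wide, along x, open at both ends. A canister standing in it square to the cheeks (any of four ways round) can turn only about 0.14 rad. Origin: centre of the underside, z up
- riser: low wooden riser shelf, fixed: board 130 (x) x 220 (y) mm, its top 70 mm above the worktop, end panels below. The spice jar stands at the +y end of the board; the rest is free. Origin: centre of the footprint at worktop height, z up
- spice_jar: glass spice jar, 44 mm diameter, 109 mm tall, standing on the riser near its +y end; bystander; origin at the centre of its underside
- salt: salt shaker, 44 mm diameter, 90 mm tall, bystander; origin at the centre of its underside
- tin: tin with a plain lid, 57 mm diameter, 72 mm tall, bystander; origin at the centre of its underside
- pot: small round pot with a wide lid, 58 mm diameter, 50 mm tall, bystander; origin at the centre of its underside

How it is judged:
On the way, in this order (a step that is already met when the one before it is completed fails the run):
1. the loose canister stands in the turning block, its lid still loose (x of canister_a in the frame of block between -0.035 and 0.035 m and y of canister_a in the frame of block between -0.012 and 0.012 m and height (world z) of canister_a below 0.018 m and angle between canister_a's own z axis and vertical below 0.12 rad and value of joint canister_a_thread above 1.2 rad), for 0.2 s.
2. its lid is screwed tight while it stands in the block (x of canister_a in the frame of block between -0.035 and 0.035 m and y of canister_a in the frame of block between -0.012 and 0.012 m and height (world z) of canister_a below 0.018 m and angle between canister_a's own z axis and vertical below 0.12 rad and value of joint canister_a_thread below 0.15 rad), for 0.2 s.
At the end, for the whole second after the job is handed in: The canister that was loose stands upright (within 0.1 rad), at rest and released on the riser's board, with its lid within 0.15 rad of fully tight; the other canister stands upright within 40 mm of where it was with its lid still tight (within 0.2 rad) (x of canister_a in the frame of riser between -0.055 and 0.055 m and y of canister_a in the frame of riser between -0.105 and 0.05 m and z of canister_a in the frame of riser between 0.064 and 0.078 m and angle between each of canister_a, canister_b's own z axis and vertical below 0.1 rad and linear speed of canister_a below 0.02 m/s and value of joint canister_a_thread below 0.15 rad and value of joint canister_b_thread below 0.2 rad and distance of canister_b from where it was at the start of the episode below 0.04 m and contact force between the fingers and canister_a below 0.1 N); the robot touches nothing.
It fails at once if the canister is lifted by its loose lid (contact force between the fingers and canister_a_lid above 2 N and height (world z) of canister_a above 0.03 m and value of joint canister_a_thread above 0.5 rad).
It fails at once if the canister is banged down on the riser (contact force between canister_a and riser above 100 N).
It fails at once if the other canister is tipped (angle between canister_b's own z axis and vertical above 0.5 rad).
It fails at once if the spice jar, salt shaker, tin or small round pot is knocked over or pushed more than 50 mm (angle between any of spice_jar, salt, tin, pot's own z axis and vertical above 0.5 rad or distance of any of spice_jar, salt, tin, pot from where it was at the start of the episode above 0.05 m).
It also fails if it takes over 61 s, if anything falls off the work surface, if the arm or the gripper's body presses on something with over 40 N, if the wrist force passes 120 N, or if a joint passes its speed limit or range.

ROBOT

A 6-joint arm with a two-finger parallel gripper is mounted at the origin on a cart in front of the work surface, level with it; the furniture and walls round the work are solid. World frame = base frame: x ahead of the robot, y to its left, z up, the work surface at z = 0. Lengths are in m, angles in rad, forces in N, time in s.
With the tool pointing down it reaches from about 0.35 to 0.8 m from the base axis. Payload 7.3 kg.
Tool frame: the origin (TCP) lies midway between the tips of the shut fingers; the grasp point (between the pads) lies 19 mm behind it (bot.tcp_to_grasp is the distance from the TCP to the grasp point, in m); z points along the fingers, y is the line along which they close (so a half turn about z gives the same grasp; the last joint's range is limited). The gripper opens to 85 mm and grips with 20 to 120 N. Pads are 22 mm wide; open, the fingers measure 114 mm over their backs; the gripper's body (76 mm by 85 mm) begins 54 mm behind the grasp point. The pads swing forward as they close: fully open they stand 13 mm farther back than shut.
Start: joints at [-1.261, 0.342, 1.524, -0, 1.275, -0.146], TCP at [0.231, -0.471, 0.204] pointing down, gripper open.
Joint ranges: [-2.53, 2.53], [-0.77, 2.02], [0.04, 2.7], [-1, 4.14], [0.28, 2.66], [-3.11, 3.11]. Speed limits (rad/s): [2.57, 2.57, 3.14, 3.14, 3.14, 3.14].

INTERFACE

Orientations are given as a unit quaternion [x, y, z, w].
In Python, from workcell import monitor, optics, workorder, bot gives the robot as it stands.
- The arm moves only by the tool drive_tool, never from a script. Its argument "steps" is a list that holds one entry, the list of rows, each a list of 7 numbers: the finger opening in cm, from 0 to 8.54, then the shift along the tool's x, y, z in cm, then the turn, a rotation vector about the tool's x, y, z in degrees. In form: [[[jaw, x, y, z, wx, wy, wz], ...]]. A call has exactly 10 rows; each row is the pose to reach, as a shift and turn from the pose commanded when the call began, along the tool's axes at that moment; what a row does not reach only later rows make up. A row lasts 1/12 s, in which the tool goes at most 41.7 mm and 7.16 degrees, less where a joint would pass 70% of its speed; a pose out of reach is approached as far as the arm can. A call with a gripper value outside its range is refused whole. The fingers move at their own pace and stop on an object; "grip_force" is the grip in N (left out, the last holds). Time passes only in rows, so rows that repeat a pose let the fingers close, or fill a call up. It gives the time, the measured TCP pose, the force, the opening and the grip force at its end, in the units of the state.
- monitor.observe(): the state, without advancing time (a new reading comes with each control period).
- optics.snapshot(name): name is "scene" or "top" or "wrist"; returns the picture (480x640x3 uint8, red, green, blue); there is no depth.
- optics.camera_model(name): a dict with "mtx" (3x3 intrinsics, pixels), "R" (3x3) and "t" (3): a world point X has camera coordinates R X + t; the wrist camera has in their place "T_tool_cam" (4x4, takes a point from camera to tool coordinates, whose origin is the TCP and whose axes are the flange's). Camera axes: x right, y down, z forward; pixel columns grow to the right and rows downward; lengths in m; the calibration is good to about 2 mm. A picture is of the moment at which its call begins: read the wrist's pose just before it. camera_model takes no time and is no camera call.
- workorder.close_job(): hands the job in; it is judged then, once.
The state is a dict: "clock": time; "joints": joint angles; "qd": joint speeds; "tau": joint torques, N m; "tcp_pos": TCP position; "tool_rot": TCP orientation; "wrist_force": force on the tool from outside, world axes, zero at the start; "torque": the same for the moment, N m; "width": finger opening in m; "grip_force": force on a finger pad.
Only numpy, scipy, OpenCV 4.12 (cv2) and the standard library are available. Lean on these libraries where they do the work, as an engineer would, in place of code of your own. Each camera call takes 0.05 s, during which the arm holds its last target. There are 200 camera calls.

## Working session

There is one attempt and no reset: what is moved stays moved. The work goes in short steps, Python scripts to look and compute and a tool call to move; the robot and the scene stay as the last step left them, time stands still between calls to the robot, and variables do not carry over. Pictures are saved under pics/ and viewed, at most 10 in all, crops included, and the job is handed in when it is done.

Besides the shell and the picture viewer there is one more tool, called after "Call:" by a JSON object that holds its "name" and its "arguments", one argument or row to a line. drive_tool: Moves the arm, as the interface text tells. Its arguments: {"type":"object","properties":{"steps":{"type":"array","items":{"type":"array","items":{"type":"array","items":{"type":"number"}}}},"grip_force":{"type":"number"}},"required":["steps"]}

```bash
ls; mkdir -p pics
python3 - <<'E'
from workcell import monitor, optics, workorder, bot
import cv2
s=monitor.observe();print(s)
for n in("scene","top"):
    im=optics.snapshot(n);cv2.imwrite(f"pics/{n}0.png",im[:,:,::-1]);c=optics.camera_model(n);print(n,c)
print(optics.camera_model("wrist"))
E
```

```text
pics
{'clock': 0.0, 'joints': array([-1.26098769e+00,  3.42742446e-01,  1.52503828e+00,  2.11719255e-05,
        1.27543235e+00, -1.45962232e-01]), 'qd': array([ 7.14510466e-04, -3.55215027e-04, -9.85723225e-05, -7.17719412e-04,
       -2.24608668e-06, -3.38295708e-04]), 'tau': array([-1.79777376e-04, -4.33683443e+01, -2.46010369e+01, -2.09546938e-04,
        7.90458173e-03,  4.51556701e-06]), 'tcp_pos': array([ 0.2309824 , -0.47094128,  0.20330836]), 'tool_rot': array([ 9.74146670e-01,  2.25915049e-01, -5.62095562e-05, -8.08319696e-04]), 'wrist_force': array([-0.26979878, -0.5959355 ,  0.22481163]), 'torque': array([-0.03345016,  0.02800447,  0.03348635]), 'grip_force': 0.0, 'width': 0.0853470433929417}
scene {'mtx': array([[497.11026956,   0.        , 318.49064945],
       [  0.        , 497.11026956, 246.00717898],
       [  0.        ,   0.        ,   1.        ]]), 'R': array([[ 0.9923105 , -0.1231183 ,  0.01271848],
       [-0.0770749 , -0.69505188, -0.7148163 ],
       [ 0.09684697,  0.70833945, -0.6991966 ]]), 't': array([-0.50351137,  0.1661819 ,  0.98683825])}
top {'mtx': a
[... 173 characters left out ...]
91876, -0.99918232,  0.00641778],
       [-0.97197101, -0.04031932, -0.23161761],
       [ 0.23168698,  0.003008  , -0.97278574]]), 't': array([0.09009181, 0.54070946, 1.05827434])}
{'mtx': array([[431.05808487,   0.        , 318.5715223 ],
       [  0.        , 431.05808487, 230.44238652],
       [  0.        ,   0.        ,   1.        ]]), 'T_tool_cam': array([[-3.52358933e-04, -9.58931186e-01, -2.83638603e-01,
         7.27139822e-02],
       [ 9.99999936e-01, -3.21475740e-04, -1.55429471e-04,
        -7.74335948e-04],
       [ 5.78632373e-05, -2.83638639e-01,  9.58931238e-01,
        -1.70346018e-01],
       [ 0.00000000e+00,  0.00000000e+00,  0.00000000e+00,
         1.00000000e+00]])}
```

View pics/scene0.png

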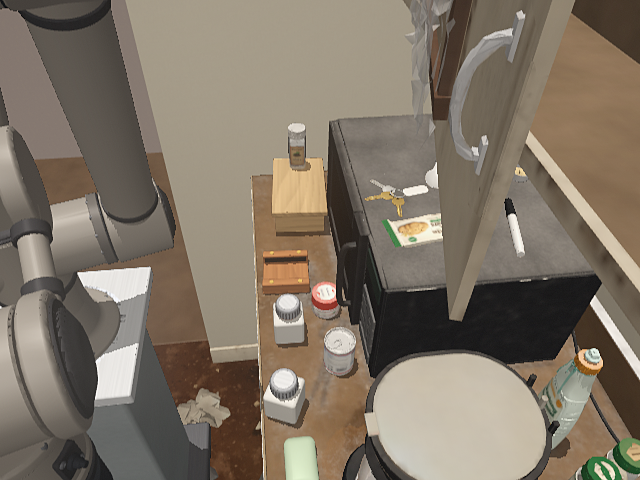

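View pics/top0.png

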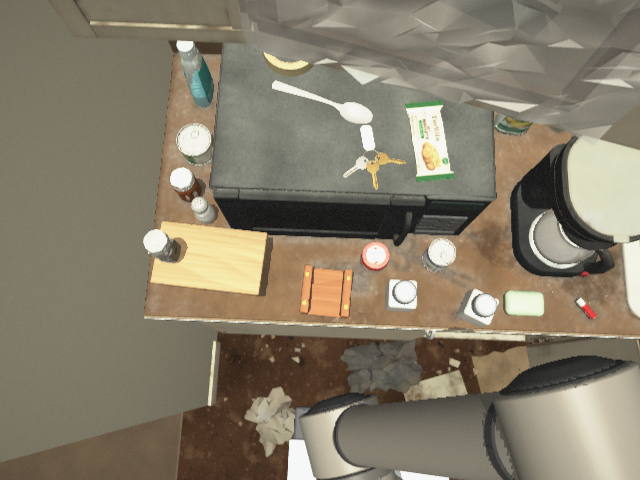

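Scene picture: the canisters are at about (288,318) and (285,396), with the block at (285,272) and the riser at (299,195). In the top picture, the lids are at (404,291) and (484,304), the block spans x 302–352 and y 265–317, and the riser spans x 152–267 and y 223–295. The jar is at its left end.

```bash
cat > h.py <<'E'
import numpy as np,cv2
from scipy.spatial.transform import Rotation as Ro
from workcell import monitor, optics, bot
def ray(cam,uv,s=None):
    c=optics.camera_model(cam);d=np.linalg.inv(c["mtx"])@[uv[0],uv[1],1.]
    if cam=="wrist":
        T=c["T_tool_cam"];R=Ro.from_quat(s["tool_rot"]).as_matrix()
        return R@T[:3,3]+s["tcp_pos"],R@T[:3,:3]@d
    return -c["R"].T@c["t"],c["R"].T@d
def onz(cam,uv,z,s=None):
    o,d=ray(cam,uv,s);return o+d*(z-o[2])/d[2]
def tri(c1,p1,c2,p2):
    o1,d1=ray(c1,p1);o2,d2=ray(c2,p2)
    a=np.linalg.lstsq(np.c_[d1,-d2],o2-o1,rcond=None)[0]
    return (o1+a[0]*d1+o2+a[1]*d2)/2,np.linalg.norm(o1+a[0]*d1-o2-a[1]*d2)
E
python3 - <<'E'
from h import *
np.set_printoptions(precision=4,suppress=True)
im=cv2.imread("pics/top0.png");g=im
# white bodies: low saturation bright
hsv=cv2.cvtColor(im,cv2.COLOR_BGR2HSV)
for n,(u,v) in dict(near=(404,288),far=(485,301)).items():
    print(n,"lidtop",onz("top",(u,v),.094))
for n,uv,z in [("block tl",(304,266),.03),("block tr",(353,268),.03),("block bl",(301,316),.03),("block br",(350,317),.03),
  ("riser tl",(164,223),.07),("riser tr",(267,232),.07),("riser br",(259,295),.07),("riser bl",(152,284),.07),("jar",(155,241),.179),("tin",(375,254),.072),("salt?",(203,205),.09),("pot",(441,250),.05),("handle",(404,238),.1),("oven edge",(230,236),.0)]:
    print(n,onz("top",uv,z))
a=cv2.resize(im[240:340,370:520],None,fx=4,fy=4,interpolation=cv2.INTER_CUBIC)
b=cv2.resize(cv2.imread("pics/scene0.png")[270:430,245:365],None,fx=3.,fy=3.,interpolation=cv2.INTER_CUBIC)[:480]
o=np.zeros((480,600+0,3),np.uint8);o[:400]=a
cv2.imwrite("pics/c1.png",np.hstack([o[:, :600]])) ;cv2.imwrite("pics/c2.png",b)
E
```

```text
near lidtop [ 0.4475 -0.0547  0.094 ]
far lidtop [ 0.4284 -0.2126  0.094 ]
block tl [0.4957 0.1449 0.03  ]
block tr [0.4957 0.0423 0.03  ]
block bl [0.3913 0.1461 0.03  ]
block br [0.3934 0.0458 0.03  ]
riser tl [0.5658 0.4348 0.07  ]
riser tr [0.5556 0.2225 0.07  ]
riser br [0.4255 0.2303 0.07  ]
riser bl [0.4388 0.4453 0.07  ]
jar [0.502  0.4148 0.179 ]
tin [0.5182 0.001  0.072 ]
salt? [0.6016 0.3538 0.09  ]
pot [ 0.5372 -0.1378  0.05  ]
handle [ 0.5469 -0.0533  0.1   ]
oven edge [0.5613 0.3096 0.    ]
```

View pics/c1.png

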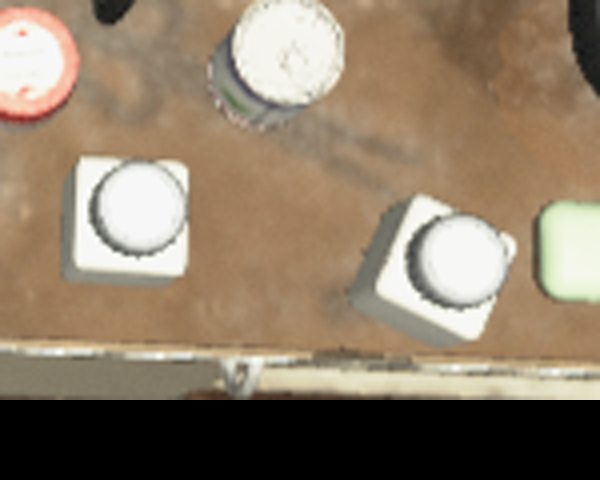

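The crop shows both canisters clearly. The left one (world y ≈ -0.055) is square to the axes and the right one (y ≈ -0.21) is turned about 25°. Next I move over them and look from close by to see which lid stands proud.

Call:
{"name": "drive_tool", "arguments": {
  "steps": [
    [[8.5, 3, -1.2, -2, 0, 0, 0], [8.5, 6, -2.5, -2, 0, 0, 0], [8.5, 10, -4, -2, 0, 0, 0], [8.5, 14, -6, -2, 0, 0, 0], [8.5, 18, -7.6, -2, 0, 0, 0], [8.5, 21, -9, -2, 0, 0, 0], [8.5, 24, -10.3, -2, 0, 0, 0], [8.5, 26.5, -11.3, -2, 0, 0, 0], [8.5, 28, -11.9, -2, 0, 0, 0], [8.5, 28, -11.9, -2, 0, 0, 0]]
  ]
}}

```text
clock: 0.93
tcp_pos: [0.4317, -0.2387, 0.2237]
tool_rot: [0.974, 0.228, 0.0, -0.001]
wrist_force: [0.1, 0.8, -0.8]
width: 0.0851
grip_force: 0.0
```

Run:
```python
from h import *
np.set_printoptions(precision=4,suppress=True)
s=monitor.observe();print(s["clock"],s["tcp_pos"],s["tool_rot"],s["joints"])
im=optics.snapshot("wrist")[:,:,::-1];cv2.imwrite("pics/w1.png",im);np.save("pics/w1.npy",np.r_[s["tcp_pos"],s["tool_rot"]])
```

```text
0.9333 [ 0.4317 -0.2387  0.2237] [ 0.9737  0.2278  0.0002 -0.0005] [-0.6613  0.2684  1.5736  0.0009  1.3002  0.4497]
```

View pics/w1.png

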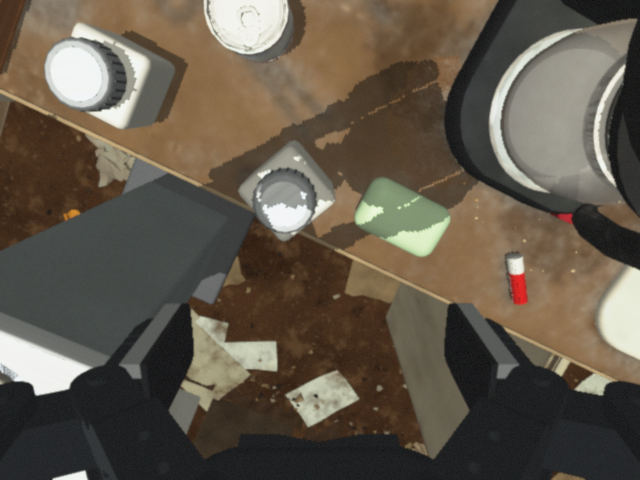

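The wrist picture shows the near-y canister at left: lid centre (77,73), body-top corners (80,22), (152,52) and (123,128). The other has its lid at (285,200) and its body centred at (287,192). I'll compute the lid heights from the parallax.

```bash
cat > crop.py <<'E'
from h import *
im=cv2.imread("pics/w1.png")
a=cv2.resize(im[5:145,30:190],None,fx=4,fy=4,interpolation=cv2.INTER_CUBIC)
b=cv2.resize(im[130:250,230:345],None,fx=4,fy=4,interpolation=cv2.INTER_CUBIC)
cv2.imwrite("pics/c3.png",a)
E
python3 crop.py
python3 - <<'E'
from h import *
np.set_printoptions(precision=4,suppress=True)
v=np.load("pics/w1.npy");s=dict(tcp_pos=v[:3],tool_rot=v[3:])
def lidz(bc,lc):
    p=onz("wrist",bc,.066,s)
    o,d=ray("wrist",lc,s)
    k=np.dot(p[:2]-o[:2],d[:2])/np.dot(d[:2],d[:2]);q=o+k*d
    return p,q
for q in ([(80,22),(152,52),(123,128),(51,98)],[(292,142),(334,196),(286,240),(238,190)]):
    P=np.array([onz("wrist",u,.066,s) for u in q]);print(P,np.linalg.norm(np.diff(P,axis=0),axis=1))
print(lidz((101.5,75),(77,73)),lidz((287,192),(285,200)))
for l in [(77,73),(285,200)]:
  for dz in(.092,.096):
    a=onz("wrist",(l[0],l[1]-33),dz,s);b=onz("wrist",(l[0],l[1]+33),dz,s);print(np.linalg.norm(a-b),onz("wrist",l,dz,s))
E
```

```text
[[ 0.4714 -0.0331  0.066 ]
 [ 0.4753 -0.0847  0.066 ]
 [ 0.4162 -0.0834  0.066 ]
 [ 0.4133 -0.0295  0.066 ]] [0.0517 0.059  0.0541]
[[ 0.4626 -0.2002  0.066 ]
 [ 0.4398 -0.247   0.066 ]
 [ 0.3909 -0.2288  0.066 ]
 [ 0.4111 -0.1784  0.066 ]] [0.052  0.0522 0.0543]
(array([ 0.4447, -0.0575,  0.066 ]), array([ 0.444 , -0.0577,  0.0987])) (array([ 0.4265, -0.213 ,  0.066 ]), array([ 0.4266, -0.2136,  0.0938]))
0.04151982553400372 [ 0.4428 -0.0543  0.092 ]
0.040969993711932065 [ 0.4435 -0.0563  0.096 ]
0.04828498935964891 [ 0.4261 -0.2136  0.092 ]
0.04764556895417096 [ 0.4271 -0.2135  0.096 ]
```

View pics/c3.png

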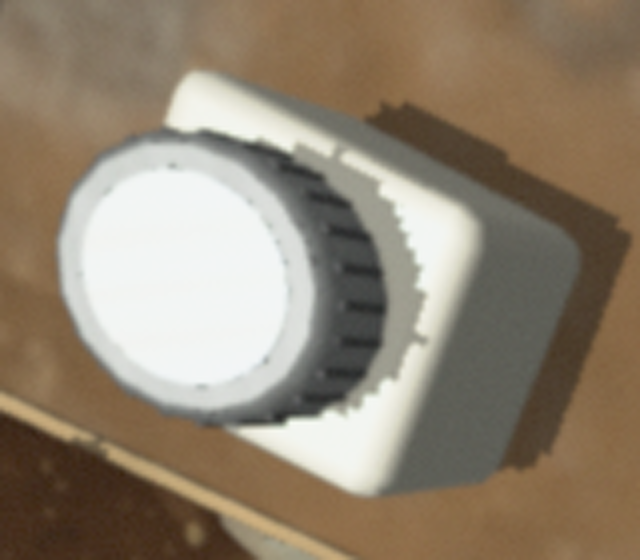

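Call:
{"name": "drive_tool", "arguments": {
  "steps": [
    [[8.5, 1.5, -2.5, 0, 0, 0, 5], [8.5, 3, -5, 0, 0, 0, 10], [8.5, 5, -8.5, 0, 0, 0, 15], [8.5, 7, -12, 0, 0, 0, 20], [8.5, 8.5, -14.5, 0, 0, 0, 26], [8.5, 9.2, -15.9, 0, 0, 0, 26.3], [8.5, 9.2, -15.9, 0, 0, 0, 26.3], [8.5, 9.2, -15.9, 0, 0, 0, 26.3], [8.5, 9.2, -15.9, 0, 0, 0, 26.3], [8.5, 9.2, -15.9, 0, 0, 0, 26.3]]
  ]
}}

```text
clock: 1.82
tcp_pos: [0.4427, -0.0595, 0.2239]
tool_rot: [1.0, -0.002, -0.0, 0.0]
wrist_force: [1.0, 0.1, 0.4]
width: 0.085
grip_force: 0.0
```

Run:
```python
from h import *
np.set_printoptions(precision=4,suppress=True)
s=monitor.observe();print(s["clock"],s["tcp_pos"],s["tool_rot"],s["joints"])
im=optics.snapshot("wrist")[:,:,::-1];cv2.imwrite("pics/w2.png",im);np.save("pics/w2.npy",np.r_[s["tcp_pos"],s["tool_rot"]])
uv=[]
c=optics.camera_model("wrist");T=c["T_tool_cam"];R=Ro.from_quat(s["tool_rot"]).as_matrix()
def proj(X):
    p=T[:3,:3].T@(R.T@(np.array(X)-s["tcp_pos"])-T[:3,3]);p=c["mtx"]@p;return p[:2]/p[2]
u,v=proj((.4265,-.213,.075)).astype(int);u0=max(0,min(480,u-80));v0=max(0,min(340,v-70));print(u,v,u0,v0)
a=cv2.resize(im[v0:v0+140,u0:u0+160].copy(),None,fx=4,fy=4,interpolation=cv2.INTER_CUBIC)
h=cv2.resize(im.copy(),(0,0),fx=.375,fy=.375)
cv2.imwrite("pics/c4.png",np.vstack([a]))
```

```text
1.8167 [ 0.4427 -0.0595  0.2239] [ 1.     -0.0024 -0.0001  0.0002] [-0.3052  0.1809  1.6887 -0.0005  1.2722  1.2706]
519 221 439 151
```

View pics/c4.png

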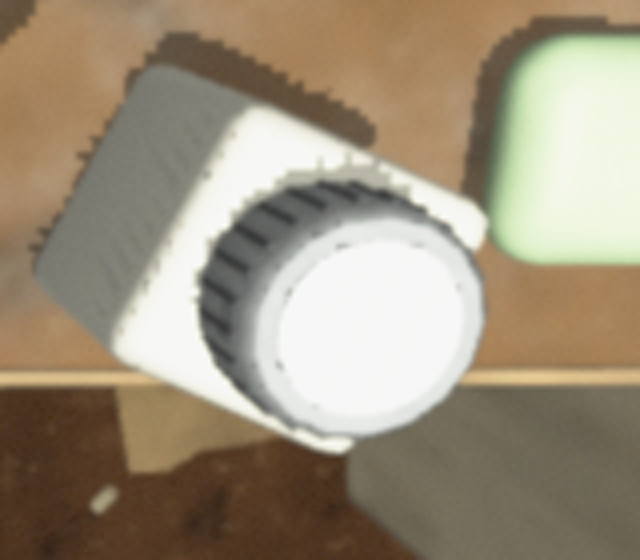

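Run:
```python
from h import *
np.set_printoptions(precision=4,suppress=True)
def go(f,corn,lid,off):
    v=np.load(f);s=dict(tcp_pos=v[:3],tool_rot=v[3:])
    q=np.array(corn)/4+off;P=np.array([onz("wrist",u,.066,s) for u in q]);p=P.mean(0)
    print(P[:,:2],np.linalg.norm(np.diff(P[[0,1,2,3,0]],axis=0),axis=1),p)
    o,d=ray("wrist",np.array(lid)/4+off,s);k=np.dot(p[:2]-o[:2],d[:2])/np.dot(d[:2],d[:2]);print("lid",o+k*d)
    e=P[1]-P[0];print("yaw",np.degrees(np.arctan2(e[1],e[0])))
go("pics/w1.npy",[(172,72),(482,208),(378,497),(68,361)],(187,277),(30,5))
go("pics/w2.npy",[(238,98),(492,213),(355,452),(106,355)],(367,327),(439,151))
# near lid in w2, directly below: lid apparent diameter + full image
im=cv2.imread("pics/w2.png");cv2.imwrite("pics/w2v.png",im)
```

```text
[[ 0.4681 -0.0289]
 [ 0.4712 -0.0848]
 [ 0.4154 -0.0847]
 [ 0.4133 -0.0262]] [0.056  0.0558 0.0585 0.0549] [ 0.442  -0.0562  0.066 ]
lid [ 0.4421 -0.0561  0.0954]
yaw -86.86501194963569
[[ 0.461  -0.1963]
 [ 0.4382 -0.2484]
 [ 0.3885 -0.2283]
 [ 0.4095 -0.1758]] [0.0568 0.0536 0.0565 0.0554] [ 0.4243 -0.2122  0.066 ]
lid [ 0.4241 -0.2121  0.0955]
yaw -113.64845737490894
```

View pics/w2v.png

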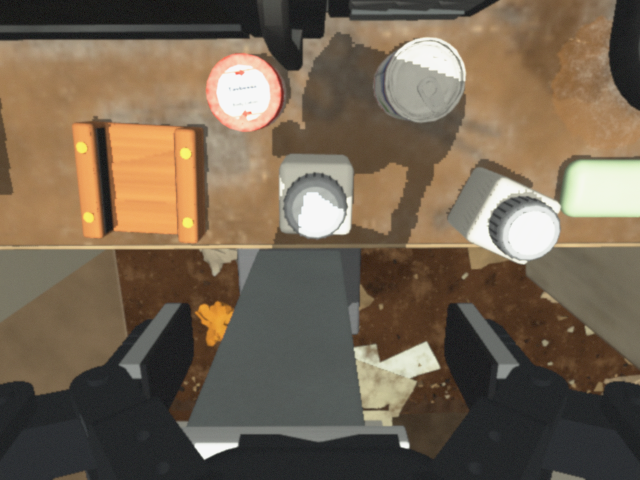

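Both lids come out at about 0.0955 m, so this view can't tell them apart. I'll tilt the hand for one side-on look at both lids.

Call:
{"name": "drive_tool", "arguments": {
  "steps": [
    [[8.5, 0, -3, 0, -6, 0, 0], [8.5, 0, -6, 2, -12, 0, 0], [8.5, 0, -9, 5, -18, 0, 0], [8.5, 0, -10, 8, -24, 0, 0], [8.5, 0, -10, 10, -30, 0, 0], [8.5, 0, -10, 10, -36, 0, 0], [8.5, 0, -10, 10, -36, 0, 0], [8.5, 0, -10, 10, -36, 0, 0], [8.5, 0, -10, 10, -36, 0, 0], [8.5, 0, -10, 10, -36, 0, 0]]
  ]
}}

```text
clock: 2.7
tcp_pos: [0.4438, 0.041, 0.1251]
tool_rot: [0.951, -0.003, 0.0, 0.308]
wrist_force: [0.7, -0.2, 1.0]
width: 0.0852
grip_force: 0.0
```

Run:
```python
from h import *
np.set_printoptions(precision=4,suppress=True)
s=monitor.observe();print(s["clock"],s["tcp_pos"],s["tool_rot"],s["joints"])
im=optics.snapshot("wrist")[:,:,::-1];cv2.imwrite("pics/w3.png",im);np.save("pics/w3.npy",np.r_[s["tcp_pos"],s["tool_rot"]])
c=optics.camera_model("wrist");T=c["T_tool_cam"];R=Ro.from_quat(s["tool_rot"]).as_matrix()
def proj(X):
    p=T[:3,:3].T@(R.T@(np.array(X)-s["tcp_pos"])-T[:3,3]);p=c["mtx"]@p;return p[:2]/p[2]
o=[]
for X,f in(((.443,-.056,.07),3),((.425,-.212,.07),5)):
    w,hh=390//f,600//f
    u,v=proj(X).astype(int);u0=max(0,min(640-w,u-w//2));v0=max(0,min(480-hh,v-hh//2));print(u,v,u0,v0,f)
    o.append(cv2.resize(im[v0:v0+hh,u0:u0+w].copy(),(390,600),interpolation=cv2.INTER_CUBIC))
cv2.imwrite("pics/c5.png",np.hstack(o))
```

```text
2.7 [0.4438 0.041  0.1251] [ 0.9514 -0.0031  0.0002  0.3079] [ 0.3446  0.4734  1.7673 -0.6279  1.2164  2.2413]
390 218 325 118 3
518 210 479 150 5
```

View pics/c5.png

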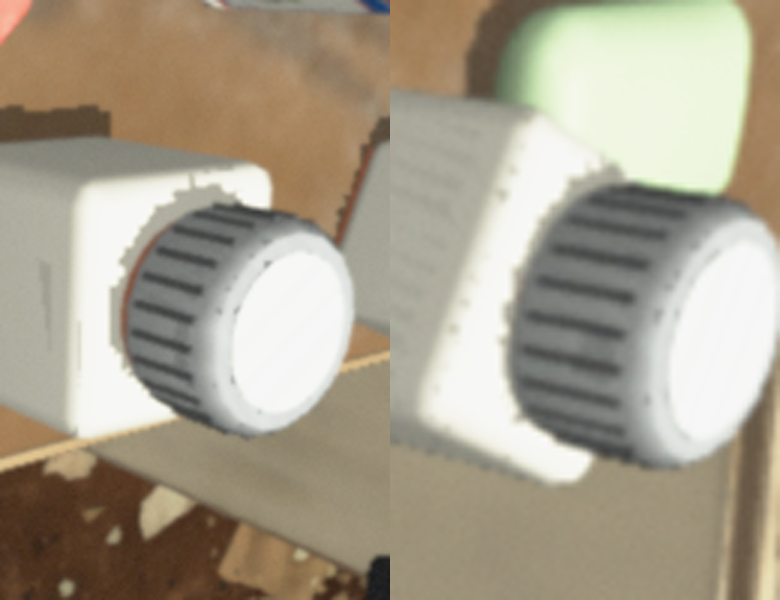

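The side look settles it. On the left (y ≈ -0.056) a brown gap shows under the lid at crop (130,280), so that canister is loose. The right one shows no gap. I'll straighten the hand and turn it 90° above the loose canister, so the fingers close along x.

Call:
{"name": "drive_tool", "arguments": {
  "steps": [
    [[8.5, 0, 3, -2, 0, 0, 0], [8.5, 0, 6, -3, 7, 0, 0], [8.5, 0, 10, -3, 14, 0, 0], [8.5, 0, 12, -2.4, 21, 0, 0], [8.5, 0, 13.7, -2.4, 28, 0, 0], [8.5, 0, 13.7, -2.4, 35.9, 0, 0], [8.5, 0, 13.7, -2.4, 35.9, 0, 0], [8.5, 0, 13.7, -2.4, 35.9, 0, 0], [8.5, 0, 13.7, -2.4, 35.9, 0, 0], [8.5, 0, 13.7, -2.4, 35.9, 0, 0]]
  ]
}}

```text
clock: 3.58
tcp_pos: [0.4425, -0.0548, 0.2243]
tool_rot: [1.0, -0.002, 0.0, 0.002]
wrist_force: [0.6, 0.9, 0.5]
width: 0.0849
grip_force: 0.0
```

Call:
{"name": "drive_tool", "arguments": {
  "steps": [
    [[8.5, 0, 0, 0, 0, 0, -7], [8.5, 0, 0, 0, 0, 0, -14], [8.5, 0, 0, 0, 0, 0, -21], [8.5, 0, 0, 0, 0, 0, -28], [8.5, 0, 0, 0, 0, 0, -35], [8.5, 0, 0, 0, 0, 0, -42], [8.5, 0, 0, 0, 0, 0, -49], [8.5, 0, 0, 0, 0, 0, -56], [8.5, 0, 0, 0, 0, 0, -63], [8.5, 0, 0, 0, 0, 0, -70]]
  ]
}}

```text
clock: 4.42
tcp_pos: [0.4427, -0.0533, 0.2238]
tool_rot: [0.817, 0.576, -0.001, 0.001]
wrist_force: [0.2, -0.1, 0.3]
width: 0.0849
grip_force: 0.0
```

Call:
{"name": "drive_tool", "arguments": {
  "steps": [
    [[8.5, 0, 0, 0, 0, 0, -7], [8.5, 0, 0, 0, 0, 0, -14], [8.5, 0, 0, 0, 0, 0, -20], [8.5, 0, 0, 0, 0, 0, -20], [8.5, 0, 0, 0, 0, 0, -20], [8.5, 0, 0, 0, 0, 0, -20], [8.5, 0, 0, 0, 0, 0, -20], [8.5, 0, 0, 0, 0, 0, -20], [8.5, 0, 0, 0, 0, 0, -20], [8.5, 0, 0, 0, 0, 0, -20]]
  ]
}}

```text
clock: 5.25
tcp_pos: [0.4428, -0.0548, 0.2239]
tool_rot: [0.708, 0.706, -0.001, 0.001]
wrist_force: [-0.4, 0.2, 0.0]
width: 0.0851
grip_force: 0.0
```

Run:
```python
from h import *
np.set_printoptions(precision=4,suppress=True)
s=monitor.observe();print(s["clock"],s["tcp_pos"],s["tool_rot"],s["joints"])
im=optics.snapshot("wrist")[:,:,::-1];cv2.imwrite("pics/w4.png",im);np.save("pics/w4.npy",np.r_[s["tcp_pos"],s["tool_rot"]])
v=np.load("pics/w2.npy");s2=dict(tcp_pos=v[:3],tool_rot=v[3:])
for q,z in(([(75,123),(197,127),(200,243),(83,238)],.03),([(281,155),(353,155),(353,235),(281,236)],.066)):
    P=np.array([onz("wrist",u,z,s2) for u in q]);print(P[:,:2],P.mean(0))
```

```text
5.25 [ 0.4428 -0.0548  0.2239] [ 0.7085  0.7057 -0.0006  0.0007] [-0.2939  0.1795  1.6902 -0.0019  1.2713 -0.2894]
[[0.5009 0.1395]
 [0.4972 0.0398]
 [0.3969 0.0457]
 [0.4021 0.1488]] [0.4493 0.0934 0.03  ]
[[ 0.4782 -0.0317]
 [ 0.4779 -0.086 ]
 [ 0.4146 -0.0871]
 [ 0.4141 -0.0297]] [ 0.4462 -0.0586  0.066 ]
```

View pics/w4.png

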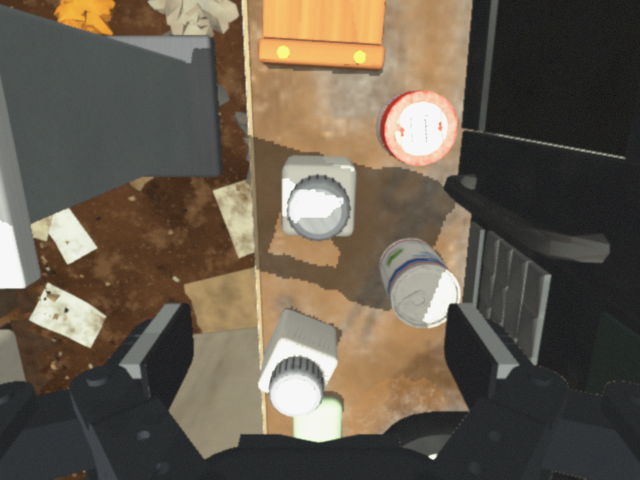

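The loose canister's body top spans (282,157) to (356,237) with its lid at (319,208). The block's cheek is at the top and the tin at (420,127), both clear of the fingers.

Run:
```python
from h import *
np.set_printoptions(precision=4,suppress=True)
v=np.load("pics/w4.npy");s=dict(tcp_pos=v[:3],tool_rot=v[3:])
print("lid",onz("wrist",(319,208),.0955,s))
P=np.array([onz("wrist",u,.066,s) for u in [(283,157),(355,157),(355,236),(282,237)]]);print(P)
v=np.load("pics/w2.npy");s=dict(tcp_pos=v[:3],tool_rot=v[3:])
print("lid2",onz("wrist",(316,206),.0955,s))
```

```text
lid [ 0.4433 -0.0537  0.0955]
[[ 0.4163 -0.0211  0.066 ]
 [ 0.4707 -0.0214  0.066 ]
 [ 0.4719 -0.084   0.066 ]
 [ 0.4137 -0.0845  0.066 ]]
lid2 [ 0.4455 -0.058   0.0955]
```

Call:
{"name": "drive_tool", "arguments": {
  "steps": [
    [[8.5, -0.1, 0.1, 3, 0, 0, 0], [8.5, -0.1, 0.1, 6, 0, 0, 0], [8.5, -0.1, 0.1, 9, 0, 0, 0], [8.5, -0.1, 0.1, 12, 0, 0, 0], [8.5, -0.1, 0.1, 15, 0, 0, 0], [8.5, -0.1, 0.1, 17, 0, 0, 0], [8.5, -0.1, 0.1, 18.5, 0, 0, 0], [8.5, -0.1, 0.1, 19.5, 0, 0, 0], [8.5, -0.1, 0.1, 19.5, 0, 0, 0], [8.5, -0.1, 0.1, 19.5, 0, 0, 0]]
  ]
}}

```text
clock: 6.13
tcp_pos: [0.4437, -0.0562, 0.0288]
tool_rot: [0.708, 0.706, -0.001, 0.0]
wrist_force: [-0.0, -0.1, 0.2]
width: 0.085
grip_force: 0.0
```

Call:
{"name": "drive_tool", "arguments": {
  "steps": [
    [[6.5, 0, 0, 0, 0, 0, 0], [5, 0, 0, 0, 0, 0, 0], [5, 0, 0, 0, 0, 0, 0], [5, 0, 0, 0, 0, 0, 0], [5, 0, 0, 0, 0, 0, 0], [5, 0, 0, 0, 0, 0, 0], [5, 0, 0, 0, 0, 0, 0], [5, 0, 0, 0, 0, 0, 0], [5, 0, 0, 0, 0, 0, 0], [5, 0, 0, 0, 0, 0, 0]]
  ],
  "grip_force": 40
}}

```text
clock: 6.97
tcp_pos: [0.444, -0.0563, 0.03]
tool_rot: [0.708, 0.706, -0.0, 0.001]
wrist_force: [-2.5, 0.5, 5.9]
width: 0.0565
grip_force: 41.3
```

Call:
{"name": "drive_tool", "arguments": {
  "steps": [
    [[5, 0, 0, -0.5, 0, 0, 0], [5, 0, 0, -1.5, 0, 0, 0], [5, 0, 0, -3, 0, 0, 0], [5, 0, 0, -5, 0, 0, 0], [5, 0, 0, -7, 0, 0, 0], [5, 2, 0, -7.5, 0, 0, 0], [5, 4, 0, -7.5, 0, 0, 0], [5, 5, 0, -7.5, 0, 0, 0], [5, 5, 0, -7.5, 0, 0, 0], [5, 5, 0, -7.5, 0, 0, 0]]
  ]
}}

```text
clock: 7.8
tcp_pos: [0.4436, -0.0058, 0.1038]
tool_rot: [0.708, 0.707, -0.001, 0.001]
wrist_force: [0.2, 0.7, -2.9]
width: 0.0562
grip_force: 43.9
```

Run:
```python
from h import *
np.set_printoptions(precision=4,suppress=True)
s=monitor.observe();print(s["clock"],s["tcp_pos"],s["tool_rot"],s["joints"],s["width"],s["wrist_force"])
im=optics.snapshot("wrist")[:,:,::-1].copy();np.save("pics/w5.npy",np.r_[s["tcp_pos"],s["tool_rot"]])
hsv=cv2.cvtColor(im,cv2.COLOR_BGR2HSV)
m=cv2.inRange(hsv,(5,150,110),(18,255,255));m=cv2.morphologyEx(m,cv2.MORPH_OPEN,np.ones((5,5)))
for c in cv2.findContours(m,cv2.RETR_EXTERNAL,cv2.CHAIN_APPROX_SIMPLE)[0]:
    if cv2.contourArea(c)>600:
        r=cv2.minAreaRect(c);b=cv2.boxPoints(r);print(cv2.contourArea(c),r,[onz("wrist",p,.03,s)[:2].round(4) for p in b])
cv2.imwrite("pics/w5.png",im)
```

```text
7.8 [ 0.4436 -0.0058  0.1038] [ 0.7076  0.7066 -0.0009  0.0005] [-0.1844  0.3144  1.8812 -0.0026  0.9462 -0.1813] 0.056155166863845106 [ 0.1731  0.7074 -2.8861]
```

View pics/w5.png

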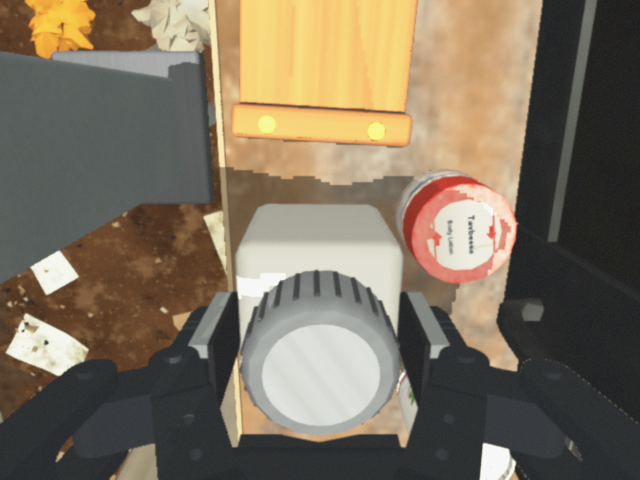

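The carried canister is square between the fingers. The near cheek runs from (235,102)–(411,113) on its inner edge to (233,137)–(408,146) on its outer edge, so the block is turned by about 3°.

Run:
```python
from h import *
np.set_printoptions(precision=4,suppress=True)
v=np.load("pics/w5.npy");s=dict(tcp_pos=v[:3],tool_rot=v[3:])
for p in [(236,102),(411,113),(233,137),(408,146),(267,124),(376,131)]: print(p,onz("wrist",p,.03,s)[:2])
print("lid",onz("wrist",(321,378),.169,s),"edge",onz("wrist",(320,246),.14,s))
v=np.load("pics/w2.npy");s=dict(tcp_pos=v[:3],tool_rot=v[3:])
for p in [(81,147),(89,217),(186,154),(187,223)]: print(p,onz("wrist",p,.03,s)[:2])
im=cv2.imread("pics/w5.png");print(im[95:150:3,300].tolist())
hsv=cv2.cvtColor(im,cv2.COLOR_BGR2HSV);print(hsv[60,300],hsv[120,310],hsv[160,300])
```

```text
(236, 102) [0.3991 0.0678]
(411, 113) [0.4943 0.0618]
(233, 137) [0.3963 0.0492]
(408, 146) [0.4937 0.0441]
(267, 124) [0.4155 0.0562]
(376, 131) [0.4755 0.0523]
lid [ 0.4443 -0.0071  0.169 ] edge [0.4441 0.0226 0.14  ]
(81, 147) [0.4815 0.1377]
(89, 217) [0.4213 0.1405]
(186, 154) [0.4753 0.0509]
(187, 223) [0.4154 0.0555]
[[129, 219, 247], [128, 220, 247], [130, 220, 247], [119, 200, 247], [64, 87, 116], [105, 178, 243], [117, 201, 247], [121, 205, 247], [121, 211, 247], [124, 213, 247], [122, 211, 247], [123, 212, 247], [127, 215, 247], [121, 212, 247], [90, 152, 227], [74, 116, 172], [128, 171, 211], [126, 170, 209], [120, 165, 207]]
[ 23 118 247] [ 22 130 247] [ 15 109 206]
```

Call:
{"name": "drive_tool", "arguments": {
  "steps": [
    [[5, 2, 0.1, 0, 0, 0, 0], [5, 4.5, 0.2, 0, 0, 0, 1], [5, 7, 0.3, 0, 0, 0, 2], [5, 9, 0.35, 0, 0, 0, 3.3], [5, 10.3, 0.35, 0, 0, 0, 3.3], [5, 10.3, 0.35, 0, 0, 0, 3.3], [5, 10.3, 0.35, 1, 0, 0, 3.3], [5, 10.3, 0.35, 2.5, 0, 0, 3.3], [5, 10.3, 0.35, 3.5, 0, 0, 3.3], [5, 10.3, 0.35, 3.5, 0, 0, 3.3]]
  ]
}}

```text
clock: 8.68
tcp_pos: [0.4464, 0.0957, 0.0667]
tool_rot: [0.729, 0.685, -0.002, -0.001]
wrist_force: [-0.4, -0.6, -4.9]
width: 0.0565
grip_force: 44.2
```

Run:
```python
from h import *
np.set_printoptions(precision=4,suppress=True)
s=monitor.observe();print(s["clock"],s["tcp_pos"],s["tool_rot"],s["joints"],s["width"],s["wrist_force"])
im=optics.snapshot("wrist")[:,:,::-1].copy();np.save("pics/w6.npy",np.r_[s["tcp_pos"],s["tool_rot"]]);cv2.imwrite("pics/w6.png",im)
im=optics.snapshot("scene")[:,:,::-1].copy();cv2.imwrite("pics/s6.png",im)
# yellow dots on far cheek
hsv=cv2.cvtColor(cv2.imread("pics/w6.png"),cv2.COLOR_BGR2HSV)
m=cv2.inRange(hsv,(24,150,150),(35,255,255))
n,l,st,ce=cv2.connectedComponentsWithStats(m)
for i in range(1,n):
    if st[i,4]>60: print(st[i],ce[i],onz("wrist",ce[i],.03,s))
```

```text
8.6833 [0.4464 0.0957 0.0667] [ 0.7285  0.685  -0.0024 -0.0006] [ 0.0447  0.3939  1.8872 -0.003   0.8649  0.1083] 0.05649308206301597 [-0.4294 -0.6419 -4.8673]
```

Run:
```python
from h import *
np.set_printoptions(precision=4,suppress=True)
a=cv2.cvtColor(cv2.imread("pics/w5.png"),cv2.COLOR_BGR2HSV);print(a[124,267],a[131,376])
v=np.load("pics/w6.npy");s=dict(tcp_pos=v[:3],tool_rot=v[3:])
im=cv2.imread("pics/w6.png");hsv=cv2.cvtColor(im,cv2.COLOR_BGR2HSV)
for nm,h in(("w5",a),("w6",hsv)):
  m=cv2.inRange(h,(25,140,120),(36,255,255))
  n,l,st,ce=cv2.connectedComponentsWithStats(m)
  for i in range(1,n):
    if st[i,4]>40: print(nm,st[i],ce[i],onz("wrist",ce[i],.03,s)[:2])
# cheek column profile
for u in(250,320,390): print(u,[(v,hsv[v,u].tolist()) for v in range(20,300,12)])
```

```text
[ 30 100 247] [ 30 110 247]
250 [(20, [16, 124, 204]), (32, [15, 123, 204]), (44, [16, 123, 208]), (56, [16, 121, 211]), (68, [16, 123, 205]), (80, [16, 122, 209]), (92, [16, 123, 205]), (104, [15, 123, 204]), (116, [15, 123, 205]), (128, [16, 123, 208]), (140, [15, 119, 202]), (152, [15, 145, 242]), (164, [30, 116, 247]), (176, [20, 132, 247]), (188, [20, 129, 247]), (200, [21, 134, 247]), (212, [20, 135, 247]), (224, [16, 56, 206]), (236, [26, 24, 184]), (248, [0, 0, 247]), (260, [0, 0, 247]), (272, [28, 20, 218]), (284, [28, 20, 218]), (296, [30, 19, 218])]
320 [(20, [15, 123, 193]), (32, [15, 113, 203]), (44, [15, 117, 203]), (56, [15, 117, 203]), (68, [15, 118, 197]), (80, [15, 119, 195]), (92, [16, 116, 197]), (104, [15, 114, 201]), (116, [16, 122, 205]), (128, [15, 122, 205]), (140, [15, 119, 208]), (152, [16, 147, 241]), (164, [19, 133, 247]), (176, [19, 134, 247]), (188, [17, 142, 245]), (200, [13, 148, 162]), (212, [28, 24, 172]), (224, [30, 20, 164]), (236, [28, 22, 162]), (248, [28, 23, 213]), (260, [28, 20, 218]), (272, [60, 4, 115]), (284, [90, 2, 111]), (296, [60, 6, 118])]
390 [(20, [16, 128, 188]), (32, [16, 124, 189]), (44, [15, 124, 195]), (56, [16, 128, 187]), (68, [15, 123, 189]), (80, [16, 125, 187]), (92, [15, 116, 192]), (104, [15, 121, 192]), (116, [16, 117, 196]), (128, [15, 114, 203]), (140, [16, 108, 211]), (152, [15, 146, 242]), (164, [30, 121, 247]), (176, [19, 136, 246]), (188, [13, 153, 168]), (200, [13, 151, 171]), (212, [13, 150, 173]), (224, [13, 151, 176]), (236, [28, 21, 155]), (248, [27, 22, 208]), (260, [28, 20, 216]), (272, [28, 21, 215]), (284, [28, 20, 216]), (296, [30, 21, 214])]
```

Run:
```python
from h import *
np.set_printoptions(precision=4,suppress=True)
v=np.load("pics/w6.npy");s=dict(tcp_pos=v[:3],tool_rot=v[3:])
im=cv2.imread("pics/w6.png");hsv=cv2.cvtColor(im,cv2.COLOR_BGR2HSV)
m=cv2.inRange(hsv,(26,85,235),(34,150,255));n,l,st,ce=cv2.connectedComponentsWithStats(m)
for i in range(1,n):
    if st[i,4]>60: print(st[i],ce[i],onz("wrist",ce[i],.03,s)[:2])
zb=s["tcp_pos"][2]-.030
for u in range(260,400,20):
    col=hsv[140:270,u]; S=col[:,1].astype(int)
    b=140+np.argmax(S<60)          # canister bottom edge
    sh=140+np.argmax((S>100)&(col[:,2]<200)&(np.arange(140,270)>165)) # inner cheek wall start
    t=140+np.argmax((S>135)) # outer cheek edge
    print(u,"outer",t,onz("wrist",(u,t),.03,s)[:2],"inner",sh,onz("wrist",(u,sh),.03,s)[:2],"bot",b,onz("wrist",(u,b),zb,s)[:2])
```

```text
[249 156  20  20 301] [258.7375 165.1229] [0.4204 0.1419]
[376 156  19  19 288] [384.7361 165.0312] [0.4807 0.1382]
260 outer 144 [0.422  0.1518] inner 184 [0.4201 0.1327] bot 207 [0.42   0.1229]
280 outer 144 [0.4314 0.1512] inner 184 [0.4298 0.1321] bot 204 [0.4296 0.1237]
300 outer 143 [0.4409 0.1511] inner 184 [0.4395 0.1315] bot 204 [0.4391 0.1231]
320 outer 144 [0.4503 0.15  ] inner 184 [0.4491 0.1309] bot 205 [0.4486 0.1221]
340 outer 144 [0.4597 0.1494] inner 184 [0.4588 0.1303] bot 205 [0.4581 0.1215]
360 outer 144 [0.4692 0.1488] inner 184 [0.4685 0.1297] bot 205 [0.4676 0.1209]
380 outer 144 [0.4786 0.1483] inner 184 [0.4782 0.1291] bot 215 [0.477  0.1154]
```

Call:
{"name": "drive_tool", "arguments": {
  "steps": [
    [[5, 0.3, 0, 0, 0, 0, 0], [5, 0.3, 0, 0, 0, 0, 0], [5, 0.3, 0, 0, 0, 0, 0], [5, 0.3, 0, 0.6, 0, 0, 0], [5, 0.3, 0, 1.2, 0, 0, 0], [5, 0.3, 0, 1.8, 0, 0, 0], [5, 0.3, 0, 2.4, 0, 0, 0], [5, 0.3, 0, 2.8, 0, 0, 0], [5, 0.3, 0, 3, 0, 0, 0], [5, 0.3, 0, 3, 0, 0, 0]]
  ]
}}

```text
clock: 9.62
tcp_pos: [0.4476, 0.0998, 0.038]
tool_rot: [0.728, 0.685, -0.001, 0.0]
wrist_force: [0.5, -0.1, -3.0]
width: 0.0562
grip_force: 44.2
```

Call:
{"name": "drive_tool", "arguments": {
  "steps": [
    [[5, 0, 0, 0.1, 0, 0, 0], [5, 0, 0, 0.2, 0, 0, 0], [5, 0, 0, 0.25, 0, 0, 0], [5, 0, 0, 0.25, 0, 0, 0], [6, 0, 0, 0.2, 0, 0, 0], [7, 0, 0, 0.1, 0, 0, 0], [8.5, 0, 0, 0.1, 0, 0, 0], [8.5, 0, 0, 0.1, 0, 0, 0], [8.5, 0, 0, 0.1, 0, 0, 0], [8.5, 0, 0, 0.1, 0, 0, 0]]
  ]
}}

```text
clock: 10.45
tcp_pos: [0.4481, 0.0999, 0.0378]
tool_rot: [0.728, 0.685, -0.0, 0.001]
wrist_force: [0.2, 0.2, -0.3]
width: 0.0851
grip_force: 0.0
```

Run:
```python
from h import *
np.set_printoptions(precision=4,suppress=True)
s=monitor.observe();print(s["clock"],s["tcp_pos"],s["tool_rot"],s["joints"],s["width"],s["wrist_force"])
im=optics.snapshot("wrist")[:,:,::-1].copy();np.save("pics/w7.npy",np.r_[s["tcp_pos"],s["tool_rot"]]);cv2.imwrite("pics/w7.png",im)
hsv=cv2.cvtColor(im,cv2.COLOR_BGR2HSV)
m=cv2.inRange(hsv,(26,85,235),(34,150,255));n,l,st,ce=cv2.connectedComponentsWithStats(m)
for i in range(1,n):
    if st[i,4]>60: print(ce[i],onz("wrist",ce[i],.03,s)[:2])
# lid top: white/grey circle
g=cv2.medianBlur(cv2.cvtColor(im,cv2.COLOR_BGR2GRAY),5)
c=cv2.HoughCircles(g[250:480],cv2.HOUGH_GRADIENT,1,200,param1=100,param2=25,minRadius=40,maxRadius=110);print(c)
if c is not None:
    u,v,_=c[0,0];print(onz("wrist",(u,v+250),.1015,s))
```

```text
10.45 [0.4481 0.0999 0.0378] [ 0.7283  0.6853 -0.0005  0.0008] [ 0.0535  0.4438  1.9131 -0.0026  0.7844  0.1161] 0.08509732053188236 [ 0.2496  0.1599 -0.2536]
[245.9253 185.376 ] [0.4202 0.1418]
[390.5381 181.8161] [0.4806 0.1396]
[[[314.5  98.5  80.6]
  [486.5 219.5  72.7]]]
[0.4472 0.1071 0.1015]
```

Call:
{"name": "drive_tool", "arguments": {
  "steps": [
    [[8.5, 0, 0, -1.2, 0, 0, 0], [8.5, -0.1, 0, -2.8, 0, 0, 0], [8.5, -0.1, 0, -3.75, 0, 0, -5], [8.5, -0.1, 0, -3.75, 0, 0, -12], [8.5, -0.1, 0, -3.75, 0, 0, -19], [8.5, -0.1, 0, -3.75, 0, 0, -26], [8.5, -0.1, 0, -3.75, 0, 0, -30], [8.5, -0.1, 0, -3.75, 0, 0, -30], [6, -0.1, 0, -3.75, 0, 0, -30], [4, -0.1, 0, -3.75, 0, 0, -30]]
  ]
}}

```text
clock: 11.33
tcp_pos: [0.4479, 0.0989, 0.0751]
tool_rot: [0.527, 0.85, -0.001, 0.0]
wrist_force: [-0.2, -0.5, -0.6]
width: 0.0633
grip_force: 0.0
```

Call:
{"name": "drive_tool", "arguments": {
  "steps": [
    [[4, 0, 0, 0, 0, 0, 0], [4, 0, 0, 0, 0, 0, 0], [4, 0, 0, 0, 0, 0, 0], [4, 0, 0, 0, 0, 0, 0], [4, 0, 0, 0, 0, 0, 0], [4, 0, 0, 0, 0, 0, 0], [4, 0, 0, 0, 0, 0, 0], [4, 0, 0, 0, 0, 0, 0], [4, 0, 0, 0, 0, 0, 0], [4, 0, 0, 0, 0, 0, 0]]
  ]
}}

```text
clock: 12.17
tcp_pos: [0.4479, 0.0989, 0.0751]
tool_rot: [0.526, 0.85, -0.001, 0.0]
wrist_force: [0.6, -0.1, 0.6]
width: 0.0397
grip_force: 0.0
```

```bash
python3 -c "
from h import *
s=monitor.observe();print(s)"
```

```text
{'clock': 12.1667, 'joints': array([ 0.05146304,  0.38153392,  1.87648001, -0.00238597,  0.88370658,
       -0.4098163 ]), 'qd': array([-0.00106964, -0.00047753, -0.00040535,  0.00080984,  0.00076903,
        0.00019171]), 'tau': array([ 1.21482917e-03, -3.93802106e+01, -1.85892373e+01, -6.43253792e-03,
        9.15620658e-04,  4.69004972e-04]), 'tcp_pos': array([0.44787817, 0.09894136, 0.07514291]), 'tool_rot': array([ 5.26094389e-01,  8.50425681e-01, -7.94326951e-04,  4.72926992e-04]), 'wrist_force': array([ 0.62917702, -0.1294175 ,  0.59846758]), 'torque': array([ 0.00211644,  0.01972318, -0.0018032 ]), 'grip_force': 0.0, 'width': 0.039658667155746945}
```

Run:
```python
from h import *
np.set_printoptions(precision=4,suppress=True)
def proj(cam,X):
    c=optics.camera_model(cam);p=c["mtx"]@(c["R"]@np.array(X)+c["t"]);return p[:2]/p[2]
for cam in("scene","top"):
    im=optics.snapshot(cam)[:,:,::-1].copy();cv2.imwrite(f"pics/{cam}8.png",im)
    hsv=cv2.cvtColor(im,cv2.COLOR_BGR2HSV)
    m=cv2.inRange(hsv,(0,0,90),(180,60,255))
    for X in((.448,.098,.04),(.448,.098,.1),(.444,-.056,.04)):
        print(cam,X,proj(cam,X))
    u,v=proj(cam,(.448,.098,.07)).astype(int)
    sub=m[v-30:v+30:3,u-45:u+45:3];print(cam,u,v);print("\n".join("".join(".#"[x>0] for x in r) for r in sub))
s=monitor.observe();im=optics.snapshot("wrist")[:,:,::-1].copy();cv2.imwrite("pics/w8.png",im)
hsv=cv2.cvtColor(im,cv2.COLOR_BGR2HSV)
for u in (250,290,320,350,390): print(u,[(v,hsv[v,u].tolist()) for v in range(100,460,20)])
```

```text
scene (0.448, 0.098, 0.04) [285.7822 262.2167]
scene (0.448, 0.098, 0.1) [284.8181 242.1719]
scene (0.444, -0.056, 0.04) [289.8058 319.52  ]
scene 285 252Traceback (most recent call last):
  File "<stdin>", line 12, in <module>
  File "<stdin>", line 12, in <genexpr>
  File "<stdin>", line 12, in <genexpr>
TypeError: string indices must be integers, not 'numpy.bool'
```

Run:
```python
from h import *
def art(f,box,st,k=" .:-=+*#%@"):
    im=cv2.imread(f);h=cv2.cvtColor(im,cv2.COLOR_BGR2HSV)
    for v in range(box[1],box[3],st):
        r=""
        for u in range(box[0],box[2],max(1,st//2)):
            H,S,V=map(int,h[v,u]); r+= ("o" if V>140 else "b") if S>75 and H<25 else ("Y" if S>75 else "#" if V>180 else "+" if V>90 else "." )
        print(v,r)
s=monitor.observe();im=optics.snapshot("wrist")[:,:,::-1].copy();cv2.imwrite("pics/w8.png",im)
art("pics/w8.png",(120,60,520,480),12)
print("scene8");art("pics/scene8.png",(250,215,330,300),4)
print("w7");art("pics/w7.png",(120,100,520,480),12)
```

```text
60 ++++++++++++++++.bbbbbbb##ooooooooooooooooooooooooooooooooooobbbbbb
72 +++++++++++++++.bbbbbbb##oooooooooooooooooooooooooooooooooooooobbbb
84 ++++++++++++++..bbbbbb+#ooooooooooooooooooooooooooooooooooooooooooo
96 +++++++++++++..+bbbbbb#oooooooooooooooooooooooooooooooooooooooooooo
108 +++++++++++++.++bbbbb#ooooooooooooooooooooooooooooooooooooooooooooo
120 ++++++++++++.bbbbbbb#oooooooooooooooooooooooooooooooooooooooooooooo
132 +++++++++++.bbb+++b##oooooooooooooooooooooooooooooooooooooooooooooo
144 ++++++++++..bbbb++##ooooooooooYYYoooooooooooooooooooooooooooooooooo
156 +++++++++..bbbb++##oooooooooooYYYoooooooooooooooooooooooooooooooooo
168 b.+.++++..bbbbbb##ooooooooooooooooooooooooooooooooooooooooooooooooo
180 bbbbbb.+.bbbbb++obbbboooooooo####+ooooooooooooooooooooooooooooooooo
192 bbbbbb#obbbbb++obbbbbooooooo########+oooooooooooooooooooooooooooooo
204 bbbbbb####oo#+obbbbboooooo+############++oooooooYYooooooooooooooooo
216 bbbbbb####ooo#bbbbboooooo+################++ooooYYooooooooooooooooo
228 bbbbbb#######obbbooooooo+#################+++oobooooooooooooooooooo
240 bbbbbo######obbboooo
[... 4019 characters left out ...]
boooo+++####################+++ooooo++++........++++
376 ..++.......ooooobbbb+++###################++++bbbb++++++.......++..
388 ..........bboooobbbbb+++##################+++++++++++++++..........
400 .........bbbbooobbbbbb+++################+++++++++++++Y+++.........
412 .........bbbbbooobbbbbbb++++##########+++++++bbbb++++#oooob........
424 ..........bbbbboobbbbbbbbbbb++++++++++oooooobbobb++#boooo..........
436 ............++++obbb.........bbboooooob........oo++bbbob...........
448 .............++++ob.............................bobbbo.............
460 ...................................................................
472 ...................................................................
```

Run:
```python
from h import *
np.set_printoptions(precision=4,suppress=True)
for f,(u,v),p in (("w8",(318,311),None),("w7",(316,372),None)):
    s=monitor.observe() if f=="w8" else dict(zip(("tcp_pos","tool_rot"),np.split(np.load("pics/w7.npy"),[3])))
    for z in(.0975,.1015): 
        X=onz("wrist",(u,v),z,s);R=Ro.from_quat(s["tool_rot"]).as_matrix();print(f,z,X,"tool",R.T@(X-s["tcp_pos"]))
```

```text
w8 0.0975 [0.4492 0.0968 0.0975] tool [-0.0026  0.0001 -0.0223]
w8 0.1015 [0.4483 0.0986 0.1015] tool [-0.0005  0.0001 -0.0264]
w7 0.0975 [0.4474 0.0966 0.0975] tool [-0.0034 -0.0005 -0.0597]
w7 0.1015 [0.4476 0.0994 0.1015] tool [-0.0006 -0.0004 -0.0637]
```

The cameras put the lid centred between the fingers, but the fingers shut to 40 mm with no grip force, so they are closing above the lid. I'll open, go lower and close again.

Call:
{"name": "drive_tool", "arguments": {
  "steps": [
    [[8.5, 0, 0, 0, 0, 0, 0], [8.5, 0, 0, 0, 0, 0, 0], [8.5, 0, 0, 0, 0, 0, 0], [8.5, 0, 0, 0.5, 0, 0, 0], [8.5, 0, 0, 0.8, 0, 0, 0], [6, 0, 0, 0.8, 0, 0, 0], [5, 0, 0, 0.8, 0, 0, 0], [4, 0, 0, 0.8, 0, 0, 0], [4, 0, 0, 0.8, 0, 0, 0], [4, 0, 0, 0.8, 0, 0, 0]]
  ]
}}

```text
clock: 13.1
tcp_pos: [0.4479, 0.0988, 0.0676]
tool_rot: [0.526, 0.85, -0.001, 0.001]
wrist_force: [-2.7, -1.1, 4.6]
width: 0.0425
grip_force: 39.9
```

Run:
```python
from h import *
s=monitor.observe();print(s["clock"],s["tcp_pos"],s["width"],s["grip_force"],s["wrist_force"],bot.tcp_to_grasp,[x for x in dir(bot) if x[0]!="_"])
```

```text
13.1 [0.4478563  0.09878644 0.06759737] 0.0424558717426681 39.89103415980935 [-2.68802497 -1.10474074  4.6355409 ] 0.0187 ['Unreachable', 'tcp_to_grasp']
```

Call:
{"name": "drive_tool", "arguments": {
  "steps": [
    [[6, 0, 0, 0, 0, 0, 0], [7, 0, 0, 0, 0, 0, 0], [7, 0, 0, 0, 0, 0, 0], [7, 0, 0, 0.3, 0, 0, 0], [7, 0, 0, 0.5, 0, 0, 0], [6, 0, 0, 0.5, 0, 0, 0], [5, 0, 0, 0.5, 0, 0, 0], [4, 0, 0, 0.5, 0, 0, 0], [4, 0, 0, 0.5, 0, 0, 0], [4, 0, 0, 0.5, 0, 0, 0]]
  ]
}}

```text
clock: 13.93
tcp_pos: [0.4477, 0.0988, 0.0624]
tool_rot: [0.526, 0.85, -0.001, 0.0]
wrist_force: [-1.9, -1.0, 4.6]
width: 0.0435
grip_force: 40.3
```

Call:
{"name": "drive_tool", "arguments": {
  "steps": [
    [[4, 0, 0, 0.02, 0, 0, 7], [4, 0, 0, 0.04, 0, 0, 14], [4, 0, 0, 0.06, 0, 0, 21], [4, 0, 0, 0.07, 0, 0, 28], [4, 0, 0, 0.09, 0, 0, 35], [4, 0, 0, 0.11, 0, 0, 42], [4, 0, 0, 0.13, 0, 0, 49], [4, 0, 0, 0.15, 0, 0, 56], [4, 0, 0, 0.16, 0, 0, 63], [4, 0, 0, 0.18, 0, 0, 70]]
  ]
}}

```text
clock: 14.77
tcp_pos: [0.4473, 0.099, 0.0605]
tool_rot: [0.92, 0.392, -0.001, 0.001]
wrist_force: [-2.9, 0.3, 5.3]
width: 0.0434
grip_force: 40.4
```

```bash
python3 -c "
from h import *
s=monitor.observe();print(s['joints'],s['torque'],s['width'],s['wrist_force'],Ro.from_quat(s['tool_rot']).as_euler('xyz',True))"
```

```text
[ 0.05161033  0.40467112  1.89256541 -0.00235243  0.84536123  0.81782031] [0.02869979 0.55629367 0.09727664] 0.04338233481518828 [-2.93778867  0.31739078  5.3349509 ] [1.79965915e+02 1.10975754e-01 4.61888437e+01]
```

Call:
{"name": "drive_tool", "arguments": {
  "steps": [
    [[4, 0, 0, 0.02, 0, 0, 7], [4, 0, 0, 0.04, 0, 0, 14], [4, 0, 0, 0.06, 0, 0, 21], [4, 0, 0, 0.07, 0, 0, 28], [4, 0, 0, 0.09, 0, 0, 35], [4, 0, 0, 0.11, 0, 0, 42], [4, 0, 0, 0.13, 0, 0, 49], [4, 0, 0, 0.13, 0, 0, 50], [4, 0, 0, 0.13, 0, 0, 50], [4, 0, 0, 0.13, 0, 0, 50]]
  ]
}}

```text
clock: 15.6
tcp_pos: [0.4475, 0.0992, 0.0593]
tool_rot: [1.0, -0.03, -0.0, 0.001]
wrist_force: [-3.0, 1.4, 5.3]
width: 0.0435
grip_force: 40.4
```

```bash
python3 -c "
from h import *
s=monitor.observe();print(s['joints'],s['torque'],s['width'],s['wrist_force'],Ro.from_quat(s['tool_rot']).as_euler('xyz',True))"
```

```text
[ 0.05174358  0.40679328  1.89361909 -0.00191361  0.84169931  1.68478336] [ 0.1074913   0.5321498  -0.03757344] 0.04354705094515378 [-2.97316917  1.41440225  5.32141684] [ 1.79915412e+02  2.03004809e-02 -3.49323758e+00]
```

Call:
{"name": "drive_tool", "arguments": {
  "steps": [
    [[4, 0, 0, 0.01, 0, 0, 3], [4, 0, 0, 0.02, 0, 0, 6], [4, 0, 0, 0.02, 0, 0, 9], [4, 0, 0, 0.03, 0, 0, 12], [4, 0, 0, 0.03, 0, 0, 15], [4, 0, 0, 0.04, 0, 0, 18], [4, 0, 0, 0.04, 0, 0, 20], [4, 0, 0, 0.05, 0, 0, 22], [4, 0, 0, 0.05, 0, 0, 24], [4, 0, 0, 0.05, 0, 0, 26]]
  ]
}}

```text
clock: 16.43
tcp_pos: [0.4487, 0.0962, 0.0596]
tool_rot: [0.967, -0.253, 0.002, 0.003]
wrist_force: [-0.3, -15.7, 11.3]
width: 0.0439
grip_force: 40.2
```

```bash
python3 -c "
from h import *
s=monitor.observe();print(s['joints'],s['torque'],s['tau'],s['width'],s['wrist_force'],Ro.from_quat(s['tool_rot']).as_euler('xyz',True))"
```

```text
[ 0.04936076  0.40653871  1.89303317 -0.00948266  0.84058486  2.13843865] [-3.01965878  0.24721274  0.9869247 ] [  6.35724574 -35.30499101 -15.81227481   4.59815294  -0.57778632
   0.41374365] 0.04390374470548033 [ -0.27063658 -15.67458281  11.30298492] [179.70179947  -0.28619888 -29.33248351]
```

The torque has jumped to about 1 N·m with the tool pushed sideways. That is the lid's hard stop, after about 146° of turning. I'll release, turn the hand back, and grip the body.

Call:
{"name": "drive_tool", "arguments": {
  "steps": [
    [[6, 0, 0, 0, 0, 0, -2], [8.5, 0, 0, 0, 0, 0, -2], [8.5, 0, 0, 0, 0, 0, -2], [8.5, 0, 0, -0.6, 0, 0, -5], [8.5, 0, 0, -1.5, 0, 0, -11], [8.5, 0, 0, -1.5, 0, 0, -18], [8.5, 0, 0, -1.5, 0, 0, -25], [8.5, 0, 0, -1.5, 0, 0, -32], [8.5, 0, 0, -1.5, 0, 0, -39], [8.5, 0, 0, -1.5, 0, 0, -46]]
  ]
}}

```text
clock: 17.27
tcp_pos: [0.4478, 0.0992, 0.0734]
tool_rot: [0.989, 0.146, -0.0, 0.001]
wrist_force: [0.1, 0.0, -0.6]
width: 0.0851
grip_force: 0.0
```

Call:
{"name": "drive_tool", "arguments": {
  "steps": [
    [[8.5, 0, 0, 0, 0, 0, -7], [8.5, 0, 0, 0, 0, 0, -14], [8.5, 0, 0, 0, 0, 0, -21], [8.5, 0, 0, 0, 0, 0, -28], [8.5, 0, 0, 0, 0, 0, -35], [8.5, 0, 0, 0, 0, 0, -42], [8.5, 0, 0, 0, 0, 0, -49], [8.5, 0, 0, 0, 0, 0, -56], [8.5, 0, 0, 0, 0, 0, -63], [8.5, 0, 0, 0, 0, 0, -70]]
  ]
}}

```text
clock: 18.1
tcp_pos: [0.4478, 0.0992, 0.0734]
tool_rot: [0.726, 0.687, -0.001, 0.001]
wrist_force: [0.0, -0.2, 0.1]
width: 0.0848
grip_force: 0.0
```

```bash
cat > art.py <<'E'
from h import *
def art(f,box,st):
    im=cv2.imread(f);h=cv2.cvtColor(im,cv2.COLOR_BGR2HSV)
    for v in range(box[1],box[3],st):
        r=""
        for u in range(box[0],box[2],max(1,st//2)):
            H,S,V=map(int,h[v,u]); r+= ("o" if V>140 else "b") if S>75 and H<25 else ("Y" if S>75 else "#" if V>180 else "+" if V>90 else "." )
        print(v,r)
E
python3 - <<'E'
from art import *
s=monitor.observe();print(s['clock'],s['tcp_pos'],s['joints'],s['wrist_force'],s['torque'],Ro.from_quat(s['tool_rot']).as_euler('xyz',True))
im=optics.snapshot("wrist")[:,:,::-1].copy();cv2.imwrite("pics/w9.png",im);np.save("pics/w9.npy",np.r_[s["tcp_pos"],s["tool_rot"]])
art("pics/w9.png",(180,140,460,440),10)
E
```

```text
18.1 [0.4478132  0.09918561 0.07335984] [ 0.05183004  0.3843993   1.87832799 -0.0020853   0.87917612  0.1085524 ] [ 0.00780842 -0.1587051   0.08542098] [-0.0428038  -0.03324803 -0.04259723] [-1.79992206e+02  9.33944774e-02  8.68262706e+01]
140 +++#oooooooooooooooooooooooooooooooooooooooooooooooooooo
150 +++#oooooooooboboooooooobooooooooooooboboooooooooooooooo
160 +++o#ooooooooooooooooooooooooooooooooooooooooooooooooooo
170 .+++#oooooooooYYYYoooooooooooooooooooooYYYoooooooooooooo
180 .+++#oooooooooooooooooooooooooooooooooooYooooooo+bbbbooo
190 +.++ooooooooooooooo++++++++boooooobbbbbbbbbbbbb++++bbbbb
200 +++++#oooooooooooo++++++++++++++++++++oooooooo+++++bbbbb
210 +++.+#oooooooooo###########++++++++++++ooooooo++++bbbbbb
220 +..++#ooooooooo###############++++++++++oooooo++++bbbbbb
230 ++.+.oobbbboooo##########################oooob+++bbbbbbb
240 ++.+.+obbbboooo#########+.++.+###########+ooob+b+bbbbbbb
250 +.....obbbbooo+#####.+.++.++.++.++#######oooo++bbbbbbbbb
260 bbbbbbobbbbooo+###+.++++++++++++++.+#####oooo+bbbbbbbbbb
270 bbbbbbbobbbooo##++++++++++++++++++++.###+oooo+++++bbbbbb
280 bb
[... 269 characters left out ...]
#########++oooooooo++++b+bb..
330 ...bbbbboboooo#++++################+++oooooooo+++++++...
340 ...bbbbbobbbbbbbb+++##############+++++++++++++++++++...
350 ...bbbbboobbbbbbbbb++++#######+++++++++++++++++++++++...
360 ...ooooooobbbbbbbbbbbbb++++++++#+++++++++++++++++Y++#+..
370 ..oooooooobbbbbbbbbbbbbbbbbbbbbb++++++++bbbb++++#ooooob.
380 .bbooooooobbbbbbbbbbbbbbbbbbbbbbbb+++b+bbbbb+++ooooooooY
390 bbbbooooooobbbbbbbbbbbbbbbbbbboooooooooooooo++oooooooooo
400 bbbbboooooobbbbbbbbbbbbboooooooooooooooooooooobooooooooo
410 bbbbbboooooooooooooooooooooooooooooooooooooooobooooo####
420 bb++++++++#ooooooooooooooooooooooooooooooooooobooooo##+#
430 .++++++++++#ooooooooooooooooooooooooooooooooooooooooo##+
```

Call:
{"name": "drive_tool", "arguments": {
  "steps": [
    [[8.5, 0, 0, 1, 0, 0, 3], [8.5, 0, 0, 2, 0, 0, 3], [8.5, 0, 0, 3, 0, 0, 3], [8.5, 0, 0, 3.8, 0, 0, 3], [8.5, 0, 0, 3.8, 0, 0, 3], [7, 0, 0, 3.8, 0, 0, 3], [6, 0, 0, 3.8, 0, 0, 3], [5, 0, 0, 3.8, 0, 0, 3], [5, 0, 0, 3.8, 0, 0, 3], [5, 0, 0, 3.8, 0, 0, 3]]
  ]
}}

```text
clock: 18.98
tcp_pos: [0.4477, 0.0988, 0.0363]
tool_rot: [0.746, 0.666, -0.001, 0.001]
wrist_force: [-4.2, -2.1, 6.1]
width: 0.0566
grip_force: 41.1
```

Call:
{"name": "drive_tool", "arguments": {
  "steps": [
    [[5, 0, 0, 0, 0, 0, 0], [5, 0, 0, 0, 0, 0, 0], [5, 0, 0, 0, 0, 0, 0], [5, 0, 0, -0.3, 0, 0, 0], [5, 0, 0, -0.8, 0, 0, 0], [5, 0, 0, -2, 0, 0, 0], [5, 0, 0, -4, 0, 0, 0], [5, 0, 0, -6, 0, 0, 0], [5, 0, 0, -8, 0, 0, 0], [5, 0, 0, -10, 0, 0, 0]]
  ]
}}

```text
clock: 19.82
tcp_pos: [0.4476, 0.0991, 0.1366]
tool_rot: [0.746, 0.666, -0.001, 0.001]
wrist_force: [0.7, -0.4, -3.9]
width: 0.0562
grip_force: 43.3
```

Run:
```python
from art import *
np.set_printoptions(precision=4,suppress=True)
s=monitor.observe();print(s['clock'],s['tcp_pos'],s['joints'],s['wrist_force'],s['width'],Ro.from_quat(s['tool_rot']).as_euler('xyz',True))
im=optics.snapshot("wrist")[:,:,::-1].copy();cv2.imwrite("pics/w10.png",im);np.save("pics/w10.npy",np.r_[s["tcp_pos"],s["tool_rot"]])
art("pics/w10.png",(200,180,440,440),10)
# riser in top picture
h=cv2.cvtColor(cv2.imread("pics/top0.png"),cv2.COLOR_BGR2HSV)
m=cv2.inRange(h,(15,60,150),(28,200,255));m[:,:140]=0;m[:200]=0;m[:,285:]=0
c=max(cv2.findContours(m,cv2.RETR_EXTERNAL,cv2.CHAIN_APPROX_SIMPLE)[0],key=cv2.contourArea)
r=cv2.minAreaRect(c);b=cv2.boxPoints(r);P=np.array([onz("top",p,.07) for p in b]);print(b,P,P.mean(0))
```

```text
19.8167 [0.4476 0.0991 0.1366] [ 0.0517  0.294   1.8    -0.002   1.0479  0.1661] [ 0.7056 -0.3531 -3.909 ] 0.05623974219066401 [-180.        0.1011   83.5065]
180 +++.b#oooooooooooooYoooooooooooooooooo+++++bbbbb
190 +++..#oooooooYoooooYoooooooooooooooooo+++bbbbbbb
200 ++++.ooooooooYoooooYoooooooooooooooooo+++bbbbbbb
210 ++++.b#oooooo#############++++##oooooo++bbbbbbbb
220 +++++.obbbb############+##++#+#+##+++o+bbbbbbbbb
230 +++++.bobb+#######################+##++++++bbbbb
240 +++++.bob+############################++++bbbbbb
250 +++..bbob##############################++++++bbb
260 bbbbb####################################+++bbbb
270 bbobbb###################################++++bbb
280 bobbbbb##########++++.+++.+++++##########++++bbb
290 bbbbbbbb######+++.+++.+++.+++.++.########+++++++
300 bbb+++..#####+.++.++++++++++++++++++####+..+++##
310 ..+++...####+++++++++++++++++++++++..###...++++.
320 ++++....##+.++++++############+++++++.##....++++
330 +++.....##.++++###############+###+++++#.....+++
340 ++......#++++#######################++++......++
350 ##......#+++#########################+++......+#
360 .......b#++###########################+#o.......
370 .......o#++###########################++oo......
380 ......oo#++###########################+ooo......
390 .....boooo+##########################+ooooo.....
400 .....booooo+########################+oooooo+....
410 ....+#++###+++#####################ooooooooo....
420 .....#+###++##oo+################oooooooooo.....
430 ......+#+#+++#oooooo########ooooooooooooooo.....
[[143.9306 316.7134]
 [148.7677 197.396 ]
 [288.8214 203.0739]
 [283.9841 322.3912]] [[0.3733 0.4539 0.07  ]
 [0.6194 0.4721 0.07  ]
 [0.6193 0.1812 0.07  ]
 [0.3734 0.1776 0.07  ]] [0.4963 0.3212 0.07  ]
```

Call:
{"name": "drive_tool", "arguments": {
  "steps": [
    [[5, 2, 0, -1, 0, 0, 0], [5, 5, 0.1, -1, 0, 0, 0], [5, 8, 0.2, -1, 0, 0, 0], [5, 11, 0.3, -1, 0, 0, 0], [5, 14, 0.35, -1, 0, 0, 0], [5, 17, 0.35, -1, 0, 0, 0], [5, 19, 0.35, -1, 0, 0, 0], [5, 20.3, 0.35, -1, 0, 0, 0], [5, 20.3, 0.35, -1, 0, 0, 0], [5, 20.3, 0.35, -1, 0, 0, 0]]
  ]
}}

```text
clock: 20.7
tcp_pos: [0.4738, 0.3001, 0.1444]
tool_rot: [0.746, 0.666, -0.001, 0.001]
wrist_force: [-0.5, -0.4, -4.7]
width: 0.0565
grip_force: 43.4
```

Run:
```python
from art import *
np.set_printoptions(precision=4,suppress=True)
s=monitor.observe();print(s['clock'],s['tcp_pos'],s['joints'],s['wrist_force'],s['width'],Ro.from_quat(s['tool_rot']).as_euler('xyz',True))
im=optics.snapshot("wrist")[:,:,::-1].copy();cv2.imwrite("pics/w11.png",im);np.save("pics/w11.npy",np.r_[s["tcp_pos"],s["tool_rot"]])
art("pics/w11.png",(0,0,640,480),20)
for p in [(0,240),(150,240),(480,240),(320,100)]: print(p,onz("wrist",p,.07,s))
```

```text
20.7 [0.4738 0.3001 0.1444] [ 0.4293  0.4611  1.5108 -0.0024  1.1719  0.5424] [-0.4514 -0.4248 -4.7325] 0.05650427733958914 [-179.9506    0.1748   83.5744]
0 ++++++++++++++++ooooooooYooooooo+++########oooooooooooo+bbbbbb++
20 ++++++++++++++++oooooooooooooooo++++++++++oooooooooooo+b+++bbb#+
40 bbbbb++++++++++++oooooooYYoooooobbbbbbbboooooooooooooo+bbbb+bbbb
60 bbbbbbbbbbbbbb+++ooooooooYooooooooooooooooooooooooo+##+####...oo
80 bbbbbbbbbbbbbbbbbooooooooYoooooYoYoooooooYoooooo+++#++######oooo
100 bbbbbbbbbbbbbbbbbboooooooYoooooYoYoooYoooooooooo+++#++###+#+oooo
120 bbbbbbbbbbbbbbbbbbooooooooooooYYoYoooYooooooooooo++++++++ooooooo
140 bbbbbbbbbobbbbbbbb+oooooooooooYYoYoooYoooooooooooooooooooooooooo
160 bbbbbbooooobbbb++++oooooooYoooYYoYoooYooooooooooooooo++oo+oooo++
180 bbbbbboooooobbbbb++oooooooYoYoYYoooooooooooooooo+++.............
200 #+bbbbboobbb...+++++ooooooooYoooooooooooooooooo.................
220 b+#+bbbbb++++++.....oooooo+++++++++++++oooooboo.................
240 ++##bbbbb++.........+oooo+++++++++++++++ooooboo.................
260 bb####+..............boo####+++++++++++++oooooo.................
280 bb+..................obb###+#.++++.++#+++ooooob.................
300 ........+.............+.+++.++++++++..++..+ooob.................
320 .....................+..++++++++++++++.+...+..b.................
340 ....................+...++++++++++++++++...++...................
360 ........................++++++++++++++++o.................Y.....
380 .......................b#+++++++++++++++o.......................
400 .......................obb+++++++++++++ooo......................
420 +......................obboo++++++++oooooo......................
440 .......................b.......oob......o.......................
460 .............bbb................................................
(0, 240) [0.2845 0.316  0.07  ]
(150, 240) [0.3733 0.306  0.07  ]
(480, 240) [0.5688 0.2839 0.07  ]
(320, 100) [0.4829 0.374  0.07  ]
```

Call:
{"name": "drive_tool", "arguments": {
  "steps": [
    [[5, 0, 0, 0.8, 0, 0, 0], [5, 0, 0, 1.6, 0, 0, 0], [5, 0, 0, 2.4, 0, 0, 0], [5, 0, 0, 3, 0, 0, 0], [5, 0, 0, 3.4, 0, 0, 0], [5, 0, 0, 3.7, 0, 0, 0], [5, 0, 0, 3.9, 0, 0, 0], [5, 0, 0, 4, 0, 0, 0], [5, 0, 0, 4.1, 0, 0, 0], [5, 0, 0, 4.1, 0, 0, 0]]
  ]
}}

```text
clock: 21.58
tcp_pos: [0.4743, 0.3004, 0.1042]
tool_rot: [0.746, 0.666, -0.001, 0.001]
wrist_force: [-0.7, 0.5, -4.0]
width: 0.0565
grip_force: 43.4
```

Call:
{"name": "drive_tool", "arguments": {
  "steps": [
    [[5, 0, 0, 0.05, 0, 0, 0], [5, 0, 0, 0.1, 0, 0, 0], [5, 0, 0, 0.15, 0, 0, 0], [5, 0, 0, 0.2, 0, 0, 0], [5, 0, 0, 0.25, 0, 0, 0], [5, 0, 0, 0.3, 0, 0, 0], [5, 0, 0, 0.3, 0, 0, 0], [5, 0, 0, 0.3, 0, 0, 0], [5, 0, 0, 0.3, 0, 0, 0], [5, 0, 0, 0.3, 0, 0, 0]]
  ]
}}

```text
clock: 22.42
tcp_pos: [0.4743, 0.3003, 0.1012]
tool_rot: [0.746, 0.666, -0.001, 0.001]
wrist_force: [0.2, -0.5, -4.0]
width: 0.0563
grip_force: 43.4
```

Call:
{"name": "drive_tool", "arguments": {
  "steps": [
    [[5, 0, 0, 0.03, 0, 0, 0], [5, 0, 0, 0.06, 0, 0, 0], [5, 0, 0, 0.1, 0, 0, 0], [5, 0, 0, 0.13, 0, 0, 0], [5, 0, 0, 0.16, 0, 0, 0], [5, 0, 0, 0.2, 0, 0, 0], [5, 0, 0, 0.2, 0, 0, 0], [5, 0, 0, 0.2, 0, 0, 0], [5, 0, 0, 0.2, 0, 0, 0], [5, 0, 0, 0.2, 0, 0, 0]]
  ]
}}

```text
clock: 23.25
tcp_pos: [0.4744, 0.3008, 0.1003]
tool_rot: [0.746, 0.666, 0.0, 0.001]
wrist_force: [-3.8, 2.0, 6.8]
width: 0.0565
grip_force: 44.7
```

Contact came at 0.1003 m, as predicted. Now I release and rise.

Call:
{"name": "drive_tool", "arguments": {
  "steps": [
    [[5.5, 0, 0, 0.1, 0, 0, 0], [6, 0, 0, 0.1, 0, 0, 0], [7, 0, 0, 0, 0, 0, 0], [8.5, 0, 0, 0, 0, 0, 0], [8.5, 0, 0, 0, 0, 0, 0], [8.5, 0, 0, 0, 0, 0, 0], [8.5, 0, 0, -1, 0, 0, 0], [8.5, 0, 0, -3, 0, 0, 0], [8.5, 0, 0, -6, 0, 0, 0], [8.5, 0, 0, -9, 0, 0, 0]]
  ]
}}

```text
clock: 24.08
tcp_pos: [0.4739, 0.3001, 0.1903]
tool_rot: [0.746, 0.666, -0.001, 0.001]
wrist_force: [0.5, -0.2, -0.1]
width: 0.0851
grip_force: 0.0
```

Call:
{"name": "drive_tool", "arguments": {
  "steps": [
    [[8.5, -3, 0, -1, 0, 0, 0], [8.5, -6, 0, -2, 0, 0, 0], [8.5, -9, 0, -3, 0, 0, 0], [8.5, -12, 0, -3, 0, 0, 0], [8.5, -13, 0, -3, 0, 0, 0], [8.5, -13, 0, -3, 0, 0, 0], [8.5, -13, 0, -3, 0, 0, 0], [8.5, -13, 0, -3, 0, 0, 0], [8.5, -13, 0, -3, 0, 0, 0], [8.5, -13, 0, -3, 0, 0, 0]]
  ]
}}

```text
clock: 24.92
tcp_pos: [0.4596, 0.1723, 0.2191]
tool_rot: [0.745, 0.667, -0.001, 0.0]
wrist_force: [-0.1, 0.4, 0.5]
width: 0.085
grip_force: 0.0
```

Run:
```python
from art import *
np.set_printoptions(precision=4,suppress=True)
s=monitor.observe();print(s['clock'],s['tcp_pos'],s['wrist_force'],s['width'],Ro.from_quat(s['tool_rot']).as_euler('xyz',True))
im=optics.snapshot("wrist")[:,:,::-1].copy();cv2.imwrite("pics/w12.png",im);np.save("pics/w12.npy",np.r_[s["tcp_pos"],s["tool_rot"]])
c=optics.camera_model("wrist");T=c["T_tool_cam"];R=Ro.from_quat(s["tool_rot"]).as_matrix()
def proj(X):
    p=T[:3,:3].T@(R.T@(np.array(X)-s["tcp_pos"])-T[:3,3]);p=c["mtx"]@p;return p[:2]/p[2]
print(proj((.474,.299,.136)),proj((.474,.299,.162)))
u,v=proj((.474,.299,.14)).astype(int)
art("pics/w12.png",(max(0,u-110),max(0,v-100),min(640,u+110),min(480,v+100)),6)
top=optics.snapshot("top")[:,:,::-1].copy();cv2.imwrite("pics/top12.png",top)
d=cv2.absdiff(top,cv2.imread("pics/top0.png")).max(2)
for n,(a,b) in dict(far=(481,306),tin=(375,255),pot=(440,253),jar=(157,243)).items(): print(n,d[b-12:b+12,a-12:a+12].mean())
```

```text
24.9167 [0.4596 0.1723 0.2191] [-0.1126  0.3588  0.5013] 0.08497674156206293 [-179.9814    0.1046   83.597 ]
[318.9379  -4.9339] [319.0365 -18.0656]
0 ooooooooooooooooooo###+############################++#+oYoYYoooooooooooooo
6 ooooooooooooooooooo####+##########################+.+#+ooYYYYooooooooooooo
12 ooooooooooooooooooo####+++######################+++###+ooYYYoooooooooooooo
18 ooooooooooooooooooo#####+++####################++.+###ooYYYYoooooooooooooo
24 ooooooooooooooooooo#######.+++##############+++++#####ooYYYYoooooooooooooo
30 ooooooooooooooooooo#########+.++++++##++++++...+######ooYYYYoooooooooooooo
36 ooooooooooooooooooo###########++...+++.++...##########ooYYYYoooooooooooooo
42 ooooooooooooooooooo################+++++#############+ooYYYYoooooooooooooo
48 oooooooooooooooooooo#################################oooYYYYoooooooooooooo
54 booooooooooooooooooooo++++++++++++++++++++##########oooYYYYYoooooooooooooo
60 boooooooooooooooooooooYYo++++++++++++++++++++++++++ooooYYYYYoooooooooooooo
66 boooooooooooooooooooooYYYYooooooooooooooooooooooooooooYYYYYYoooooooooooooo
72 bbooooooooooooooooooooYYYYYYYooYYoooooooooooooooooooooYYYYYYoooYoooooooooo
78 bbooooooooooooooooooooYYYYYYYYYYYYooooYYYYYYoooYooooooYYYYYooooYoooooooooo
84 ##+oooooooooooooooooooYYYYYYYYYYoYooYYYYYYYYYooYoooooYYYYYoYoooooooooooooo
90 +++oooooooooooooooooooYYYYYYYYYYooooYYYYoYYoooYYoooooYYYYYoooooYoooooooooo
far 4.524305555555555
tin 5.769097222222222
pot 6.026041666666667
jar 5.815972222222222
```

Call:
{"name": "drive_tool", "arguments": {
  "steps": [
    [[8.5, 0, 0, 0, 0, 6, 0], [8.5, 0, 0, 0, 0, 12, 0], [8.5, 0, 0, 1, 0, 18, 0], [8.5, 0, 0, 3, 0, 24, 0], [8.5, 0, 0, 5, 0, 30, 0], [8.5, 0, 0, 6.5, 0, 35, 0], [8.5, 0, 0, 6.5, 0, 35, 0], [8.5, 0, 0, 6.5, 0, 35, 0], [8.5, 0, 0, 6.5, 0, 35, 0], [8.5, 0, 0, 6.5, 0, 35, 0]]
  ]
}}

```text
clock: 25.85
tcp_pos: [0.4604, 0.1719, 0.1558]
tool_rot: [0.711, 0.636, 0.224, -0.198]
wrist_force: [0.9, -0.3, -0.6]
width: 0.0851
grip_force: 0.0
```

Run:
```python
from art import *
np.set_printoptions(precision=4,suppress=True)
s=monitor.observe();print(s['clock'],s['tcp_pos'],s['wrist_force'],Ro.from_quat(s['tool_rot']).as_euler('xyz',True))
im=optics.snapshot("wrist")[:,:,::-1].copy();cv2.imwrite("pics/w13.png",im);np.save("pics/w13.npy",np.r_[s["tcp_pos"],s["tool_rot"]])
c=optics.camera_model("wrist");T=c["T_tool_cam"];R=Ro.from_quat(s["tool_rot"]).as_matrix()
def proj(X):
    p=T[:3,:3].T@(R.T@(np.array(X)-s["tcp_pos"])-T[:3,3]);p=c["mtx"]@p;return p[:2]/p[2]
for X in((.474,.299,.136),(.474,.299,.162),(.474,.299,.166)): print(X,proj(X))
for k,z in((.138,"tight"),(.1415,"loose")):
    print(z,"lid bottom front edge",proj((.472,.276,k)),"body front edge",proj((.472,.270,.136)))
u,v=proj((.474,.299,.14)).astype(int)
art("pics/w13.png",(max(0,u-75),max(0,v-60),u+75,v+90),4)
g=cv2.cvtColor(im,cv2.COLOR_BGR2HSV);print([(y,g[y,u].tolist()) for y in range(v,v+60,2)])
```

```text
25.85 [0.4604 0.1719 0.1558] [ 0.8942 -0.2842 -0.6361] [179.7848 -34.8023  83.7399]
(0.474, 0.299, 0.136) [317.2742  65.0443]
(0.474, 0.299, 0.162) [317.3523  30.1676]
(0.474, 0.299, 0.166) [317.3659  24.0881]
tight lid bottom front edge [318.3061  97.8765] body front edge [319.5254 109.5067]
loose lid bottom front edge [318.331   93.9052] body front edge [319.5254 109.5067]
0 +++++++++ooooYYooooooooooooooo##############++bbbbbbbbbbbbbbbbooooooooooooo
4 +++++++++ooooYYoooooooooo########################++++++++++o+oooooooooooooo
8 +++++++++ooooYYYooooooo#############################+++oo+ooooooooooooooooo
12 ++++++++boooYYYYoooo##################################+++oooooooooooooooooo
16 oooobbbbboooYYYYYoo####################################+ooooooooooooooooooo
20 oooooooooooooYYYoo#######################################+ooooooooooooooooo
24 oooooooooooooYYo+########################################++oooooooooYYYoooo
28 ooooooooooooYYYo+#########################################+oooooooooYYYoooo
32 oooooooooooooYo++#########################################++##ooooooYYooooo
36 ooooooooooo
[... 2210 characters left out ...]
148 ooooooooooooooo++++++++++++++++++++++++++++++++++++++++++++ooooooYYYYYYoooo
[(60, [60, 3, 230]), (62, [60, 3, 228]), (64, [54, 7, 192]), (66, [60, 5, 165]), (68, [70, 5, 148]), (70, [60, 6, 128]), (72, [60, 7, 113]), (74, [75, 9, 109]), (76, [66, 12, 109]), (78, [45, 5, 105]), (80, [75, 5, 104]), (82, [50, 7, 104]), (84, [60, 7, 104]), (86, [90, 2, 103]), (88, [60, 3, 100]), (90, [45, 5, 100]), (92, [75, 5, 99]), (94, [60, 5, 101]), (96, [34, 15, 122]), (98, [26, 22, 183]), (100, [28, 23, 185]), (102, [26, 21, 186]), (104, [26, 17, 227]), (106, [30, 5, 245]), (108, [30, 8, 243]), (110, [28, 14, 234]), (112, [27, 23, 211]), (114, [26, 25, 172]), (116, [24, 25, 142]), (118, [27, 20, 139])]
```

The canister stands upright on the board with no brown gap under the lid. The turn before the stop, 146° less about 10° of body play, matches the 3.5 mm the lid stood proud. I'm handing in.

```bash
python3 -c "
from workcell import workorder
print(workorder.close_job())"
```

```text
the job is handed in; nothing more can be done
None
```

I screwed the loose canister's lid to its stop in the turning block and set the canister down upright on the riser beside the jar. The job is handed in, but no verdict came back. I judged the lid tight from the torque at the stop and the angle turned, because the last camera look could not confirm it.

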